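# Put the finished furniture feet away under the desk riser

### The arm

A 6-joint arm with a two-finger parallel gripper is mounted at the origin on the work surface. World frame = base frame: x ahead of the robot, y to its left, z up, the work surface at z = 0. Lengths are in m, angles in rad, forces in N, time in s.
With the tool pointing down it reaches from about 0.35 to 0.975 m from the base axis. Payload 4.9 kg.
Tool frame: the origin (TCP) lies midway between the tips of the shut fingers; the grasp point (between the pads) lies 19 mm behind it; z points along the fingers, y is the line along which they close (so a half turn about z gives the same grasp; the last joint's range is limited). The gripper opens to 85 mm and grips with 20 to 120 N. Pads are 22 mm wide; open, the fingers measure 114 mm over their backs; the gripper's body (76 mm by 85 mm) begins 54 mm behind the grasp point. The pads swing forward as they close: fully open they stand 13 mm farther back than shut.
Start: joints at [-1.247, 0.053, 1.613, -0, 1.476, -0.119], TCP at [0.268, -0.565, 0.195] pointing down, gripper open.
Joint ranges: [-3.01, 3.01], [-1.01, 2.22], [0.06, 2.58], [-1.02, 4.17], [0.09, 2.62], [-3.14, 3.14]. Speed limits (rad/s): [2.57, 2.57, 3.14, 3.14, 3.14, 3.14].

### API

Orientations are given as a unit quaternion [w, x, y, z].
In Python, from plant import * gives the robot as it stands.
- The arm moves only by the tool jog_arm, never from a script. Its argument "targets" is a list of rows, each a list of 3 entries, a list of its own where there are three numbers: the shift along the tool's x, y, z in units of 25 mm (1.0 is 25 mm), then the turn, a rotation vector about the tool's x, y, z in units of 8 degrees (1.0 is 8 degrees), then the opening in per cent of the stroke, from 0 (shut) to 100 (fully open). A call has 1 to 8 rows; each row is the pose to reach, as a shift and turn from the pose commanded when the call began, along the tool's axes at that moment; what a row does not reach only later rows make up. A row lasts 1/8 s, in which the tool goes at most 62.5 mm and 10.7 degrees, less where a joint would pass 70% of its speed; a pose out of reach is approached as far as the arm can. A call with a gripper value outside its range is refused whole. The fingers move at their own pace and stop on an object; the grip force is fixed at half the most. Time passes only in rows, so rows that repeat a pose let the fingers close. It gives the time, the measured TCP pose, the force, the opening and the grip force at its end, in the units of the state.
- state(): the state, without advancing time (a new reading comes with each control period).
- grab_frame(name): name is "scene" or "top"; returns (picture, depth): 480x640x3 uint8, red, green, blue; 480x640 float32, m along the optical axis (not along the pixel's ray), 0 where there is no reading.
- camera_params(name): a dict with "fovy" (degrees; the focal length in pixels is half the picture's height over the tangent of half this angle, whatever the lens; pixels are square), "cx", "cy" (the principal point, pixels), "rvec" (rotation vector, rad) and "tvec" (3), from world to camera coordinates, as OpenCV has them. Camera axes: x right, y down, z forward; pixel columns grow to the right and rows downward; lengths in m; the calibration is good to about 2 mm. A picture is of the moment at which its call begins. camera_params takes no time and is no camera call.
- job_done(): hands the job in; it is judged then, once.
The state is a dict: "time": time; "joint_pos": joint angles; "joint_vel": joint speeds; "joint_efforts": joint torques, N m; "tool_pos": TCP position; "tool_rot": TCP orientation; "contact_force": force on the tool from outside, world axes, zero at the start; "ft_torque": the same for the moment, N m; "gripper_width": opening from 0.0 (shut) to 1.0 (fully open); "grasp_force": force on a finger pad.
Only numpy, scipy, OpenCV 4.12 (cv2) and the standard library are available. Lean on these libraries where they do the work, as an engineer would, in place of code of your own. Each camera call takes 0.05 s, during which the arm holds its last target. There are 200 camera calls.

### The job

Pull the empty low tray out clear of the desk riser by its handle, take all the finished wooden furniture feet off the turntable and lay each one flat in its own compartment of the tray. Then slide the loaded tray along the desk, without lifting it, squarely back in under the riser until only its handle sticks out at the front, and let go; neither the tray nor the feet may press against the riser's underside, and the tin, the tape and the sanding block stay where they are.

Things in the scene. Friction and masses are not known exactly. Their poses are not given: they have to be found in the camera images.
- foot1: round squat dark-oak furniture foot, a disc 42 mm across and 28 mm thick with 4 mm bevelled rims, 35 g, the same either way up; origin at its centre, z along its axis. It starts flat on the turntable; None if absent (four to six of the six are present)
- foot2: round squat dark-oak furniture foot, a disc 42 mm across and 28 mm thick with 4 mm bevelled rims, 35 g, the same either way up; origin at its centre, z along its axis. It starts flat on the turntable; None if absent (four to six of the six are present)
- foot3: round squat dark-oak furniture foot, a disc 42 mm across and 28 mm thick with 4 mm bevelled rims, 35 g, the same either way up; origin at its centre, z along its axis. It starts flat on the turntable; None if absent (four to six of the six are present)
- foot4: round squat dark-oak furniture foot, a disc 42 mm across and 28 mm thick with 4 mm bevelled rims, 35 g, the same either way up; origin at its centre, z along its axis. It starts flat on the turntable; None if absent (four to six of the six are present)
- foot5: round squat dark-oak furniture foot, a disc 42 mm across and 28 mm thick with 4 mm bevelled rims, 35 g, the same either way up; origin at its centre, z along its axis. It starts flat on the turntable; None if absent (four to six of the six are present)
- foot6: round squat dark-oak furniture foot, a disc 42 mm across and 28 mm thick with 4 mm bevelled rims, 35 g, the same either way up; origin at its centre, z along its axis. It starts flat on the turntable; None if absent (four to six of the six are present)
- turntable: low finishing turntable: a round grey disc 280 mm across, 12 mm thick, its flat top 45 mm above the desk, on a small fixed foot; origin on the desk under the disc's centre. The disc is passive and spins freely under any sideways push, the feet on it riding along
- disc (a joint): angle of the turntable's disc, rad, anticlockwise from above; no stops, almost no friction
- tray: loose plywood tray, first half under the riser, 0.4-0.85 kg, 150 (x) by 200 mm (y); floor 5 mm; outer walls and dividers 6 mm thick, tops 14 mm above the desk. Dividers at x = 0 and at y = -32 and +32 mm make six compartments, centres x = -36 or +36, y = -65, 0 or +65 mm, each 66 by 59 mm clear; a foot flat in one has its centre 19 mm above the desk. Origin at the centre of its underside
- riser: fixed dark-wood desk riser: a board 190 mm deep (x), 286 mm wide (y), 18 mm thick, underside 50 mm and top 68 mm above the desk, on two side panels 18 mm thick with 250 mm clear between. Open in front; at the back a stop strip 20 mm high, 12 mm thick (x = 178 to 190 mm). Origin on the desk under the middle of the board's front edge, x pointing in under the board, away from the robot
- riser_board: the riser's board; origin on its underside at the middle of the front edge, 50 mm above the desk, axes as the riser
- tin: bystander: closed tin of wood finish, 72 mm across, 85 mm tall, on the desk beyond the turntable; origin at the centre of its underside
- tape: bystander: roll of masking tape, 90 mm across, 24 mm high, lying on the desk nearest the robot, left of the turntable; origin at the centre of its underside
- sander: bystander: cork sanding block 110 x 70 x 30 mm on the desk at the left, left of the riser's front; origin at the centre of its underside
- tray_handle (a point): where to pinch the tray's handle, 123 mm along -x and 16 mm above the tray's origin. The handle is a level wooden bar along the tray's x, 14 mm wide (y), 7 to 25 mm above the desk, standing out of the middle of the -x wall from x = -75 to -146 mm; axes as the tray
There are look-alikes about, which are no part of the job. What is shaped like the foot4 but orange or turquoise is not meant.

How it is judged:
By the outcome, as a careful person would: the job done as asked, in the order asked, and still so for the second after the job is handed in, with the robot touching nothing.
Of foot1, foot2, foot3, foot4, foot5, foot6 only 4 to 6 are there at a start; the rules pass over those that are not, and their reading is None.
At some moment in a run one of foot1, foot2, foot3, foot4, foot5, foot6, tray may be knocked a few centimetres aside while the robot is not near it.
Once in a run the grip may slacken for a moment while it holds something.
It also fails if it takes over 210 s, if anything falls off the work surface, if the arm or the gripper's body presses on something with over 40 N, if the wrist force passes 120 N, or if a joint passes its speed limit or range.

## Working session

There is one attempt and no reset: what is moved stays moved. The work goes in short steps, Python scripts to look and compute and a tool call to move; the robot and the scene stay as the last step left them, time stands still between calls to the robot, and variables do not carry over. Pictures are saved under pics/ and viewed, at most 14 in all, crops included, and the job is handed in when it is done.

Besides the shell and the picture viewer there is one more tool, called after "Emit:" by a JSON object that holds its "api" and its "payload". jog_arm: Moves the arm, as the interface text tells. Its arguments: {"type":"object","properties":{"targets":{"type":"array"}},"required":["targets"]}

```bash
ls; mkdir -p pics; cat > h.py <<'E'
from plant import *
import numpy as np, cv2
from scipy.spatial.transform import Rotation as R
def cam(n):
    p=camera_params(n); f=240/np.tan(np.radians(p['fovy'])/2)
    M=cv2.Rodrigues(np.array(p['rvec'],float))[0]; return f,p['cx'],p['cy'],M,np.array(p['tvec'],float),p
def ray(n,u,v,z):
    f,cx,cy,M,t,_=cam(n); d=M.T@np.array([(u-cx)/f,(v-cy)/f,1]); o=-M.T@t
    return o+d*(z-o[2])/d[2]
def cloud(n,depth):
    f,cx,cy,M,t,_=cam(n); v,u=np.mgrid[0:480,0:640]
    c=np.stack([(u-cx)/f*depth,(v-cy)/f*depth,depth],-1); return (c-t)@M
def snap(n,name=None):
    im,d=grab_frame(n); im=np.array(im)
    if name: cv2.imwrite('pics/'+name,im[:,:,::-1])
    return im,np.array(d)
E
python3 - <<'E'
from h import *
print(state())
for n in('scene','top'):
    im,d=snap(n,n+'0.png'); np.save(n+'.npy',d); print(camera_params(n)); f,cx,cy,M,t,_=cam(n); print(-M.T@t,M[2])
E
```

```text
pics
{'time': 0.0, 'joint_pos': array([-1.24698163e+00,  5.33681048e-02,  1.61430815e+00, -2.88282791e-05,
        1.47597182e+00, -1.19000404e-01]), 'joint_vel': array([ 3.65465297e-04, -2.29793965e-03, -7.55914382e-05,  1.07498779e-03,
       -3.06783565e-04, -1.48403856e-03]), 'joint_efforts': array([ 1.48972405e-03, -3.93683767e+01, -3.70174348e+01,  2.52454782e-05,
        7.11833563e-03, -1.17368984e-05]), 'tool_pos': array([ 0.26757172, -0.5640571 ,  0.19384766]), 'tool_rot': array([-1.02085877e-03,  9.75588495e-01,  2.19604263e-01, -1.19333771e-04]), 'contact_force': array([ 0.62704384, -0.44264378,  0.22928439]), 'ft_torque': array([-0.02185578,  0.02548068, -0.03227034]), 'grasp_force': 0.0, 'gripper_width': 1.0028318016430897}
{'fovy': 54.74726286366939, 'cx': 324.0053658775328, 'cy': 244.89551258477317, 'rvec': array([ 1.92696   ,  1.70728372, -0.59508507]), 'tvec': array([-0.13308293, -0.37989879,  1.34521397])}
[ 1.14227642 -0.00563906  0.81658285] [-0.6177499  0.0758615 -0.7827069]
{'fovy': 46.5742023530047, 'cx': 321.7622038398558, 'cy': 250.16275250408103, 'rvec': array([ 2.16800013, -2.15958227,  0.13264892]), 'tvec': array([0.05587065, 0.56553993, 1.37067173])}
[0.40164625 0.06559743 1.42691107] [ 0.11660963 -0.00536273 -0.99316335]
```

View pics/top0.png

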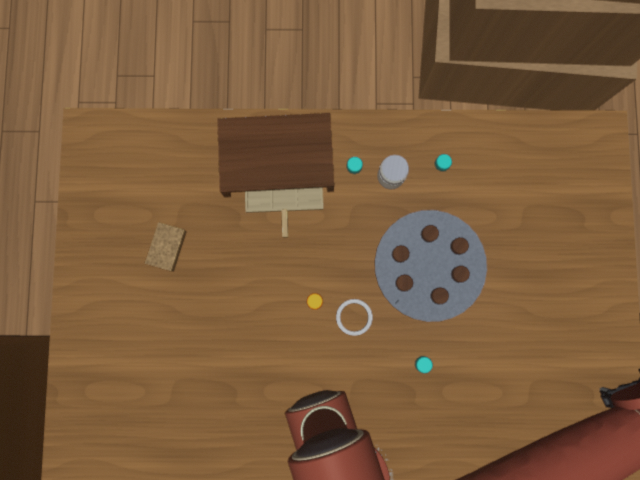

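View pics/scene0.png

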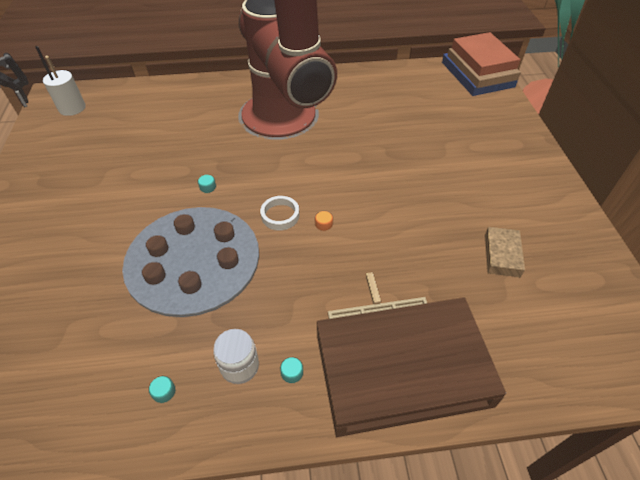

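The top view shows six dark-brown feet on the grey disc, at (430,233), (460,245), (461,273), (440,296), (404,283) and (400,254). The look-alikes are off the disc: turquoise at (355,164), (444,162), (424,365) and orange at (315,301). The tray handle is at (285,222), the riser at (275,153).

```bash
cat >> h.py <<'E'
def feet(n='top',im=None,z=.073,d=None):
    # dark brown blobs; centroid cast to z (top face)
    if im is None: im,d=snap(n)
    hsv=cv2.cvtColor(im,cv2.COLOR_RGB2HSV)
    m=((hsv[...,2]<85)&(im[...,0].astype(int)>im[...,2]+5)).astype(np.uint8)
    k,l,s,c=cv2.connectedComponentsWithStats(m); out=[]
    for i in range(1,k):
        if 90<s[i,4]<600: out.append((c[i].round(1),s[i,4],ray(n,*c[i],z)[:2].round(4)))
    return out
def lightwood(im):
    hsv=cv2.cvtColor(im,cv2.COLOR_RGB2HSV); return ((hsv[...,2]>150)&(hsv[...,1]<130)&(hsv[...,0]<30)).astype(np.uint8)
E
python3 - <<'E'
from h import *
im=cv2.imread('pics/top0.png')[:,:,::-1].copy(); d=np.load('top.npy'); P=cloud('top',d)
for f in feet('top',im): 
    u,v=f[0].astype(int); print(f, 'z',P[v,u].round(4))
# disc
hsv=cv2.cvtColor(im,cv2.COLOR_RGB2HSV)
print('disc hsv',hsv[265,431],'tray',hsv[200,260],'handle',hsv[225,285],'tblhsv',hsv[225,220],'riser',hsv[150,270])
g=(np.abs(P[...,2]-.045)<.006)&(P[...,1]<.05)
q=P[g]; print('disc n',len(q),q.min(0),q.max(0))
c,r=cv2.minEnclosingCircle(q[:,:2].astype(np.float32)); print('disc',c,r)
# riser top
g=(np.abs(P[...,2]-.068)<.006)&(P[...,1]>.08)&(P[...,0]>.6); m=cv2.morphologyEx(g.astype(np.uint8),cv2.MORPH_OPEN,np.ones((5,5)))
q=P[m>0]; rc=cv2.minAreaRect(q[:,:2].astype(np.float32)); print('riser',rc, cv2.boxPoints(rc).round(4).tolist(),np.median(q[:,2]))
m=lightwood(im)*0
hs=hsv; 
m=((hsv[...,2]>130)&(hsv[...,0]<30)); m[:,:200]=0;m[:,340:]=0;m[:180]=0;m[245:]=0
m=m.astype(np.uint8);k,l,s,c=cv2.connectedComponentsWithStats(m); print(s[1:6])
for row in (205,210,214,218,222,226,230,234,236,238): 
    x=np.where(m[row])[0]; print(row,x.min() if len(x) else 0,x.max() if len(x) else 0, len(x))
for u,v in((285,236),(285,225),(247,211),(322,209),(285,212)): print(u,v,ray('top',u,v,.014),ray('top',u,v,.025),P[v,u])
for n,u,v in(('tin',394,168),('tape',354,317),('sander',166,247)): print(n,ray('top',u,v,{'tin':.085,'tape':.024,'sander':.03}[n]))
E
```

```text
(array([237. , 141.3]), np.int32(131), array([0.8336, 0.2713])) z [0.8362 0.272  0.0676]
(array([289. , 144.6]), np.int32(212), array([0.8259, 0.1411])) z [0.8294 0.1415 0.0667]
(array([302.3, 186. ]), np.int32(316), array([0.7204, 0.107 ])) z [0.7226 0.1081 0.0639]
(array([427.5, 232.7]), np.int32(127), array([ 0.605 , -0.2014])) z [ 0.6064 -0.1998  0.0744]
(array([457.2, 244.8]), np.int32(141), array([ 0.5753, -0.2736])) z [ 0.5773 -0.2734  0.0723]
(array([401.5, 253.7]), np.int32(129), array([ 0.5528, -0.1367])) z [ 0.5543 -0.1353  0.0746]
(array([457.8, 272.7]), np.int32(136), array([ 0.5067, -0.2733])) z [ 0.5086 -0.2721  0.0705]
(array([405. , 282.9]), np.int32(127), array([ 0.4814, -0.1442])) z [ 0.4835 -0.1442  0.0737]
(array([438.2, 293.6]), np.int32(134), array([ 0.4556, -0.2246])) z [ 0.4572 -0.2244  0.0714]
disc hsv [108  34 129] tray [ 21  63 165] handle [ 19  84 169] tblhsv [ 16 137 130] riser [ 12 139  90]
disc n 7974 [ 0.38939244 -0.35143684  0.03901154] [0.76779303 0.04545291 0.05097166]
disc (0.5835118293762207, -0.13899870216846466) 0.23088783025741577
riser ((0.80
[... 578 characters left out ...]
0 339 83
285 236 [0.60361696 0.15213283 0.014     ] [0.60204455 0.15145912 0.025     ] [0.60148968 0.15122138 0.02888168]
285 225 [0.63209687 0.15245277 0.014     ] [0.63030274 0.15177657 0.025     ] [0.62973958 0.15156432 0.02845274]
247 211 [0.66808224 0.25050163 0.014     ] [0.66600795 0.24906209 0.025     ] [0.66827815 0.25063759 0.01296111]
322 209 [0.67420434 0.05773488 0.014     ] [0.67208238 0.05779609 0.025     ] [0.67555381 0.05769595 0.00700447]
285 212 [0.66592632 0.15283281 0.014     ] [0.66386881 0.15215365 0.025     ] [0.66424896 0.15227914 0.02296758]
tin [ 0.76409513 -0.11918064  0.085     ]
tape [ 0.39854107 -0.02313442  0.024     ]
sander [0.57202398 0.45059681 0.03      ]
```

```bash
cat >> h.py <<'E'
def feet(n='top',im=None,z=.059,lo=130):
    if im is None: im,d=snap(n)
    I=im.astype(int); hsv=cv2.cvtColor(im,cv2.COLOR_RGB2HSV)
    m=((I[...,0]>I[...,2]+4)&(hsv[...,2]<105)).astype(np.uint8)
    m=cv2.morphologyEx(m,cv2.MORPH_OPEN,np.ones((3,3),np.uint8))
    k,l,s,c=cv2.connectedComponentsWithStats(m); out=[]
    for i in range(1,k):
        if lo<s[i,4]<500: out.append((c[i].round(1),s[i,4],s[i,2:4],ray(n,*c[i],z)[:2].round(4)))
    return out
E
python3 - <<'E'
from h import *
for n in('top','scene'):
    im=cv2.imread(f'pics/{n}0.png')[:,:,::-1].copy()
    print(n)
    for f in feet(n,im): print(f)
    hsv=cv2.cvtColor(im,cv2.COLOR_RGB2HSV)
    m=((hsv[...,0]>95)&(hsv[...,0]<125)&(hsv[...,1]>15)).astype(np.uint8)
    cs=cv2.findContours(m,0,2)[0]; c=max(cs,key=cv2.contourArea); h=cv2.convexHull(c)[:,0]
    w=np.array([ray(n,*p,.045)[:2] for p in h],np.float32); print('disc',cv2.minEnclosingCircle(w))
    I=im.astype(int); m=((hsv[...,2]<112)&(I[...,0]>I[...,2]+4)).astype(np.uint8)
    if n=='top': m[:105]=0;m[200:]=0;m[:,:210]=0;m[:,340:]=0
    else: m[:295]=0;m[435:]=0;m[:,:315]=0;m[:,505:]=0
    m=cv2.morphologyEx(m,cv2.MORPH_CLOSE,np.ones((5,5),np.uint8))
    c=max(cv2.findContours(m,0,2)[0],key=cv2.contourArea)
    a=cv2.approxPolyDP(c,5,True)[:,0]; 
    for p in a: print('riser',p,ray(n,*p,.068).round(4))
    m=((hsv[...,2]>135)&(hsv[...,1]<110)&(hsv[...,0]<30)).astype(np.uint8)
    if n=='top': m[:185]=0;m[245:]=0;m[:,:235]=0;m[:,330:]=0
    else: m[:260]=0;m[330:]=0;m[:,:320]=0;m[:,440:]=0
    a=max(cv2.findContours(m,0,2)[0],key=cv2.contourArea); a=cv2.approxPolyDP(a,2,True)[:,0]
    for p in a: print('tray',p,ray(n,*p,.014).round(4),ray(n,*p,.025).round(4))
E
```

```text
top
(array([429.8, 233.1]), np.int32(228), array([17, 17], dtype=int32), array([ 0.6061, -0.2097]))
(array([459.4, 245.5]), np.int32(233), array([18, 16], dtype=int32), array([ 0.5754, -0.2825]))
(array([400.3, 253.5]), np.int32(224), array([17, 16], dtype=int32), array([ 0.5548, -0.1358]))
(array([460.3, 273.7]), np.int32(235), array([18, 16], dtype=int32), array([ 0.5054, -0.2831]))
(array([404.1, 282.5]), np.int32(227), array([17, 16], dtype=int32), array([ 0.4832, -0.1442]))
(array([439.5, 295.4]), np.int32(236), array([18, 16], dtype=int32), array([ 0.4518, -0.2306]))
disc ((0.5282230973243713, -0.21283937990665436), 0.13811655342578888)
riser [330 114] [0.9076 0.0387 0.068 ]
riser [218 118] [0.8956 0.3211 0.068 ]
riser [222 195] [0.6979 0.3062 0.068 ]
riser [305 187] [0.7191 0.1005 0.068 ]
riser [333 191] [0.7093 0.0309 0.068 ]
tray [322 188] [0.7293 0.0579 0.014 ] [0.7268 0.058  0.025 ]
tray [245 192] [0.7178 0.2566 0.014 ] [0.7154 0.2551 0.025 ]
tray [245 211] [0.6681 0.2556 0.014 ] [0.666  0.2542 0.025 ]
tray [280 210] [0.6711 0.1657 0.014 ] [0.669 0.165 0.025]
tray [282 236
[... 1273 characters left out ...]
0385 0.068 ]
riser [498 403] [0.9109 0.3078 0.068 ]
riser [504 390] [0.8913 0.3252 0.068 ]
tray [327 312] [0.6784 0.0575 0.014 ] [0.6847 0.0566 0.025 ]
tray [328 317] [0.6898 0.0581 0.014 ] [0.696  0.0572 0.025 ]
tray [332 318] [0.693  0.0656 0.014 ] [0.6991 0.0646 0.025 ]
tray [427 301] [0.6774 0.2611 0.014 ] [0.6838 0.2574 0.025 ]
tray [424 296] [0.6651 0.2581 0.014 ] [0.6717 0.2544 0.025 ]
tray [379 303] [0.6704 0.164  0.014 ] [0.6768 0.1616 0.025 ]
tray [372 272] [0.5937 0.164  0.014 ] [0.6012 0.1617 0.025 ]
tray [366 275] [0.5998 0.1501 0.014 ] [0.6072 0.1479 0.025 ]
tray [374 302] [0.6669 0.1544 0.014 ] [0.6734 0.1522 0.025 ]
tray [378 304] [0.6724 0.1615 0.014 ] [0.6789 0.1592 0.025 ]
```

```bash
python3 - <<'E'
import cv2
a=cv2.imread('pics/top0.png')[90:260,200:350]; b=cv2.imread('pics/scene0.png')[255:455,305:515]
cv2.imwrite('pics/cr.png',cv2.hconcat([cv2.resize(a,(450,510),interpolation=2)[:400],cv2.resize(b,(350,400))]))
E
```

```text
(no output)
```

View pics/cr.png

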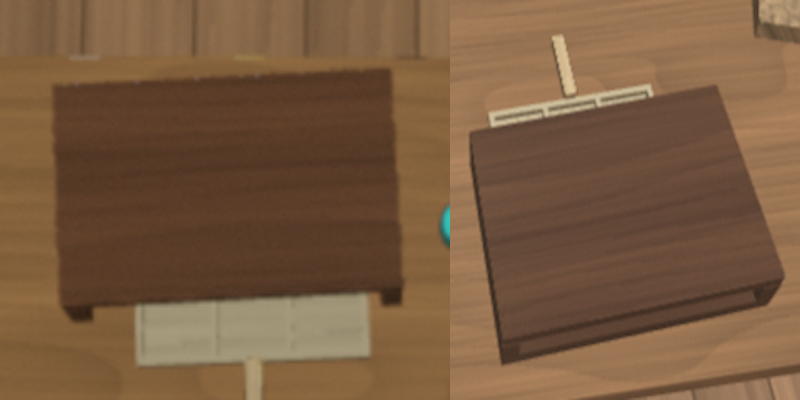

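The crop shows the riser board squarely above the half-hidden tray, with the handle pointing at the robot; both are yawed about 3 degrees. All six feet meant are dark brown on the disc, and the turquoise and orange ones are off it.

```bash
cat >> h.py <<'E'
def plan(x,y,z,ydeg,s=None,quiet=False):
    # tool down, closing line at world angle ydeg (mod 180); prints shift/turn in jog units
    s=s or state(); q=s['tool_rot']; R0=R.from_quat([q[1],q[2],q[3],q[0]]); best=None
    for a in(ydeg,ydeg+180):
        a=np.radians(a); Y=np.array([np.cos(a),np.sin(a),0]); Z=np.array([0,0,-1.]); T=R.from_matrix(np.stack([np.cross(Y,Z),Y,Z],1))
        r=(R0.inv()*T).as_rotvec()
        if best is None or abs(r[2])<abs(best[2]): best=r
    sh=R0.inv().apply(np.array([x,y,z])-s['tool_pos'])/.025
    print('shift',sh.round(2).tolist(),'turn',np.degrees(best/np.radians(1)*np.radians(1)).round(2).tolist() if 0 else (np.degrees(best)/8).round(2).tolist(),'| t %.1f'%s['time'],'tcp',s['tool_pos'].round(4),'w %.2f'%s['gripper_width'],'gf %.0f'%s['grasp_force'],'j6 %.2f'%s['joint_pos'][5]); return sh
E
python3 - <<'E'
from h import *
plan(.620,.154,.12,93)
for p in((220.7,191.7),(334,186.7),(217.7,118.3),(330,113.3)): print(ray('top',*p,.068))
print('orange',ray('top',315,301,.02))
E
```

```text
shift [25.04, -19.91, 3.0] turn [-0.01, 0.0, 2.8] | t 0.1 tcp [ 0.2676 -0.5641  0.194 ] w 1.00 gf 0 j6 -0.12
[0.70621827 0.3095837  0.068     ]
[0.72026271 0.02838454 0.068     ]
[0.89479392 0.32178993 0.068     ]
[0.90948239 0.03868062 0.068     ]
orange [0.43811425 0.07453987 0.02      ]
```

Emit:
{"api": "jog_arm", "payload": {"targets": [[[25.0,-19.9,1.0],[0,0,2.8],100],[[25.0,-19.9,1.0],[0,0,2.8],100],[[25.0,-19.9,1.0],[0,0,2.8],100],[[25.0,-19.9,1.0],[0,0,2.8],100],[[25.0,-19.9,1.0],[0,0,2.8],100],[[25.0,-19.9,1.0],[0,0,2.8],60],[[25.0,-19.9,1.0],[0,0,2.8],60],[[25.0,-19.9,1.0],[0,0,2.8],60]]}}

```text
time: 1.1
tool_pos: [0.4881, -0.1139, 0.1791]
tool_rot: [0.0, 1.0, 0.026, 0.0]
contact_force: [0.7, -0.1, -0.7]
gripper_width: 0.601
grasp_force: 0.0
```

```bash
python3 - <<'E'
from h import *
plan(.620,.154,.06,93)
E
```

```text
shift [5.82, -10.43, 4.77] turn [0.0, -0.0, -0.0] | t 1.1 tcp [ 0.4881 -0.1139  0.1791] w 0.60 gf 0 j6 1.14
```

Emit:
{"api": "jog_arm", "payload": {"targets": [[[5.8,-10.4,0.5],[0,0,0],60],[[5.8,-10.4,1.5],[0,0,0],60],[[5.8,-10.4,4.0],[0,0,0],60],[[5.8,-10.4,4.8],[0,0,0],60],[[5.8,-10.4,4.8],[0,0,0],60],[[5.8,-10.4,4.8],[0,0,0],60],[[5.8,-10.4,4.8],[0,0,0],60],[[5.8,-10.4,4.8],[0,0,0],60]]}}

```text
time: 2.1
tool_pos: [0.6197, 0.1501, 0.061]
tool_rot: [0.0, 1.0, 0.025, 0.001]
contact_force: [0.1, -0.1, 0.4]
gripper_width: 0.602
grasp_force: 0.0
```

```bash
python3 - <<'E'
from h import *
im,_=snap('scene'); c=im[255:335,320:440]; cv2.imwrite('pics/c1.png',cv2.resize(c,None,fx=5,fy=5,interpolation=2)[:,:,::-1])
plan(.620,.154,.004,93)
f,cx,cy,M,t,_=cam('scene')
p=M@state()['tool_pos']+t; print(p[0]/p[2]*f+cx,p[1]/p[2]*f+cy)
E
```

```text
shift [0.01, -0.16, 2.29] turn [0.0, -0.02, -0.01] | t 2.1 tcp [0.6199 0.15   0.0613] w 0.60 gf 0 j6 1.64
369.43107548328845 269.6942515015767
```

View pics/c1.png

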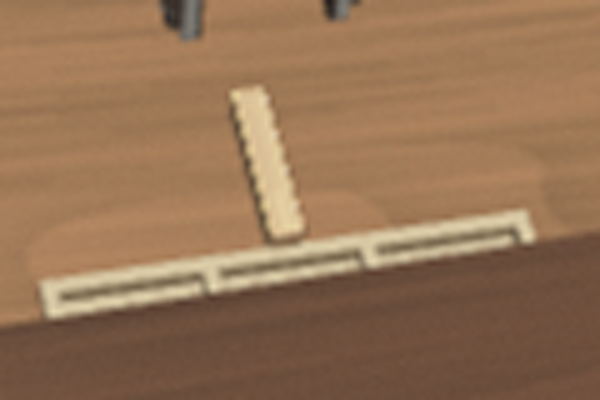

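The scene crop shows the handle bar at about (370,288), between and ahead of the finger tips at (357,258) and (389,257). I'll lower and pinch.

Emit:
{"api": "jog_arm", "payload": {"targets": [[[0,-0.1,1.2],[0,0,0],60],[[0,-0.1,2.3],[0,0,0],60],[[0,-0.1,2.3],[0,0,0],30],[[0,-0.1,2.3],[0,0,0],0],[[0,-0.1,2.3],[0,0,0],0],[[0,-0.1,2.3],[0,0,0],0],[[0,-0.1,2.3],[0,0,0],0],[[0,-0.1,2.3],[0,0,0],0]]}}

```text
time: 3.15
tool_pos: [0.619, 0.1538, 0.0021]
tool_rot: [-0.0, 1.0, 0.026, 0.0]
contact_force: [-0.2, -0.4, 0.2]
gripper_width: -0.002
grasp_force: 0.0
```

```bash
python3 - <<'E'
from h import *
im,_=snap('scene'); im2,_=snap('top')
a=cv2.resize(im[240:340,310:450],None,fx=4,fy=4,interpolation=2); b=cv2.resize(im2[170:250,240:330],None,fx=4,fy=4,interpolation=2)
b=cv2.copyMakeBorder(b[:,:240],0,80,0,0,0); cv2.imwrite('pics/c2.png',cv2.hconcat([a,b])[:,:,::-1])
for n in('scene','top'):
    f,cx,cy,M,t,_=cam(n)
    p=M@state()['tool_pos']+t; print(p[0]/p[2]*f+cx,p[1]/p[2]*f+cy)
E
```

```text
368.9150393066564 285.55385345551895
284.7202829963074 230.81352491352766
```

View pics/c2.png

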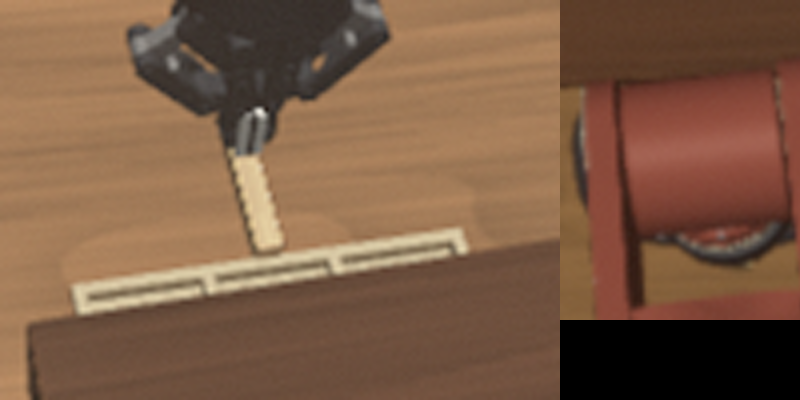

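The scene crop shows the shut finger tips at about (372,279), overlapping the far end of the handle, and the tray hasn't moved. The TCP projects to (369,285.5), 6 px below those tips, so I'll check with depth.

```bash
python3 - <<'E'
from h import *
im,d=snap('scene'); P=cloud('scene',d)
for v in range(262,304,2): print(v,[tuple((P[v,u]*1000).round().astype(int).tolist()) for u in (369,371,373,375,377)])
print(state()['tool_pos'],state()['joint_pos'])
E
```

```text
262 [(634, 143, 108), (635, 147, 108), (633, 151, 105), (622, 159, 88), (630, 160, 99)]
264 [(629, 145, 94), (630, 149, 94), (629, 153, 92), (624, 159, 84), (627, 161, 88)]
266 [(629, 145, 88), (629, 149, 87), (628, 154, 85), (626, 158, 82), (628, 162, 83)]
268 [(629, 146, 80), (630, 150, 81), (626, 155, 75), (629, 158, 78), (624, 164, 70)]
270 [(623, 148, 65), (629, 150, 74), (628, 155, 71), (629, 159, 71), (623, 165, 62)]
272 [(624, 149, 59), (628, 151, 64), (627, 156, 62), (628, 160, 63), (623, 165, 55)]
274 [(625, 149, 53), (628, 152, 57), (628, 156, 57), (628, 160, 56), (623, 166, 49)]
276 [(624, 150, 46), (630, 152, 54), (627, 157, 49), (627, 161, 47), (597, 175, 2)]
278 [(627, 149, 43), (627, 153, 42), (615, 161, 24), (599, 171, -1), (601, 174, 1)]
280 [(619, 152, 23), (621, 156, 25), (621, 160, 25), (624, 164, 28), (607, 173, 1)]
282 [(626, 151, 26), (626, 155, 26), (627, 159, 26), (628, 163, 27), (611, 173, 0)]
284 [(627, 151, 20), (634, 153, 30), (631, 158, 25), (633, 162, 27), (615, 172, -2)]
286 [(630, 151, 17), (636, 153, 27), (637, 157, 26), (637, 161, 26), (621, 171, 1)]
288 [(631, 151, 12), (641, 152, 27), (641, 156, 26), (642, 160, 26), (641, 165, 24)]
290 [(629, 152, 1), (644, 152, 24), (645, 156, 24), (647, 159, 27), (647, 163, 26)]
292 [(634, 151, 1), (646, 152, 19), (650, 155, 25), (652, 158, 28), (650, 163, 24)]
294 [(639, 150, 1), (648, 152, 15), (655, 153, 26), (654, 158, 23), (655, 162, 24)]
296 [(644, 149, 2), (644, 154, 1), (661, 152, 27), (660, 157, 26), (661, 161, 26)]
298 [(649, 149, 1), (648, 153, -1), (662, 153, 21), (666, 156, 27), (666, 159, 27)]
300 [(652, 148, -2), (653, 152, -1), (665, 152, 18), (670, 155, 26), (670, 159, 25)]
302 [(659, 147, 2), (658, 151, 0), (666, 153, 13), (673, 155, 23), (672, 159, 22)]
[0.61887038 0.15375122 0.00188819] [1.26872335e-01 2.67452691e-01 1.71482516e+00 2.89879690e-05
 1.15947539e+00 1.64576716e+00]
```

Depth puts the visible finger bottoms at z≈0.04 while the reported TCP z is 0.002. The shut fingers met nothing, so they are above the handle. I'll lift, open, and probe down gently while watching the force.

Emit:
{"api": "jog_arm", "payload": {"targets": [[[0,0,-1.0],[0,0,0],60],[[0,0,-1.0],[0,0,0],60],[[0,0,-0.5],[0,0,0],60],[[0,0,0],[0,0,0],60],[[0,0,0.08],[0,0,0],60],[[0,0,0.16],[0,0,0],60],[[0,0,0.24],[0,0,0],60],[[0,0,0.24],[0,0,0],60]]}}

```text
time: 4.3
tool_pos: [0.6191, 0.1537, -0.0039]
tool_rot: [-0.0, 1.0, 0.026, 0.0]
contact_force: [0.0, -0.3, 0.9]
gripper_width: 0.605
grasp_force: 0.0
```

```bash
python3 - <<'E'
from h import *
im,d=snap('scene'); P=cloud('scene',d); s=state(); print(s['contact_force'],s['tool_pos'])
# finger pixels: z>.03, near tool xy
m=(P[...,2]>.032)&(P[...,2]<.09)&(abs(P[...,0]-.62)<.035)&(abs(P[...,1]-.154)<.06)
for a,b in((.10,.154),(.154,.21)):
    q=P[m&(P[...,1]>a)&(P[...,1]<b)]; i=np.argsort(q[:,2])[:10]; print(len(q),q[i].round(3).tolist()[::3])
E
```

```text
[-0.13946972 -0.4970338   0.60916944] [ 0.61913966  0.15373987 -0.00376557]
147 [[0.625, 0.123, 0.04], [0.629, 0.128, 0.043], [0.629, 0.128, 0.045], [0.629, 0.124, 0.046]]
165 [[0.614, 0.181, 0.037], [0.606, 0.18, 0.039], [0.614, 0.181, 0.04], [0.606, 0.18, 0.043]]
```

Emit:
{"api": "jog_arm", "payload": {"targets": [[[0,-0.1,0.4],[0,0,0],60],[[0,-0.1,0.7],[0,0,0],60],[[0,-0.1,1.0],[0,0,0],60],[[0,-0.1,1.0],[0,0,0],60]]}}

```text
time: 4.85
tool_pos: [0.6178, 0.1561, -0.0304]
tool_rot: [0.0, 1.0, 0.026, -0.001]
contact_force: [0.1, -0.7, 0.8]
gripper_width: 0.597
grasp_force: 0.0
```

```bash
python3 - <<'E'
from h import *
im,d=snap('scene'); P=cloud('scene',d); s=state(); print(s['contact_force'],s['tool_pos'])
c=im[245:325,310:450]; cv2.imwrite('pics/c3.png',cv2.resize(c,None,fx=5,fy=5,interpolation=2)[:,:,::-1])
E
```

```text
[-0.35001306  0.54586863  0.2734705 ] [ 0.61832723  0.15612796 -0.029719  ]
```

View pics/c3.png

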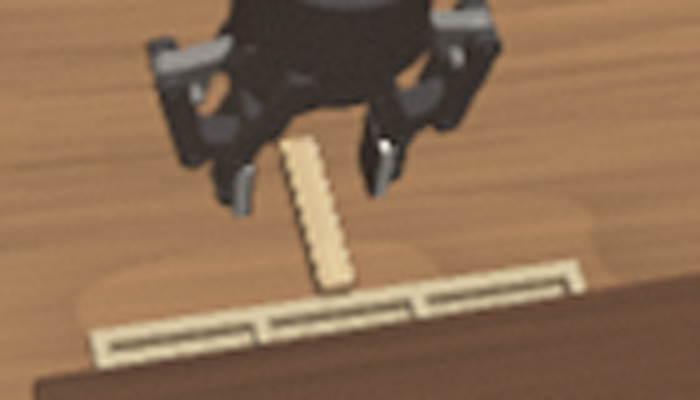

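Now the fingers straddle the handle, with tips at (358,287) and (385,283). The real tips are about 38 mm above the reported TCP. Close.

Emit:
{"api": "jog_arm", "payload": {"targets": [[[0,0,0.08],[0,0,0],30],[[0,0,0.08],[0,0,0],0],[[0,0,0.08],[0,0,0],0],[[0,0,0.08],[0,0,0],0],[[0,0,0.08],[0,0,0],0],[[0,0,0.08],[0,0,0],0]]}}

```text
time: 5.65
tool_pos: [0.619, 0.1561, -0.0307]
tool_rot: [0.0, 1.0, 0.026, 0.0]
contact_force: [-1.5, -2.6, 2.2]
gripper_width: 0.145
grasp_force: 61.3
```

Emit:
{"api": "jog_arm", "payload": {"targets": [[[-0.4,0,0.0],[0,0,0],0],[[-1.2,0,0],[0,0,0],0],[[-2.3,0,0],[0,0,0],0],[[-3.5,0,0],[0,0,0],0],[[-4.7,0,0],[0,0,0],0],[[-5.8,0,0],[0,0,0],0],[[-6.6,0,0],[0,0,0],0],[[-6.8,0,0],[0,0,0],0]]}}

```text
time: 6.65
tool_pos: [0.4488, 0.1476, -0.0307]
tool_rot: [-0.0, 1.0, 0.026, 0.001]
contact_force: [3.9, -0.0, 2.2]
gripper_width: 0.146
grasp_force: 61.2
```

Emit:
{"api": "jog_arm", "payload": {"targets": [[[0,0,0],[0,0,0],0],[[0,0,0],[0,0,0],25],[[0,0,0],[0,0,0],35],[[0,0,0],[0,0,0],45],[[0,0,-2.0],[0,0,0],50],[[0,0,-4.0],[0,0,0],60],[[0,4,-5.0],[0,0,0],60],[[0,6.5,-5.5],[0,0,0],60]]}}

```text
time: 7.65
tool_pos: [0.4559, 0.025, 0.099]
tool_rot: [0.0, 1.0, 0.027, 0.001]
contact_force: [1.6, -1.2, 0.2]
gripper_width: 0.601
grasp_force: 0.0
```

```bash
python3 - <<'E'
from h import *
print(state()['tool_pos'],state()['time'])
im,d=snap('top','top1.png'); im,d=snap('scene','scene1.png'); 
a=cv2.imread('pics/top1.png')[100:340,180:500]; b=cv2.imread('pics/scene1.png')[150:450,110:510]
cv2.imwrite('pics/v4.png',cv2.hconcat([cv2.resize(a,(400,300)),b]))
for f in feet('top'): print(f)
for f in feet('scene',im): print(f)
E
```

```text
[0.45594832 0.02499941 0.09897364] 7.65
(array([429.8, 233.1]), np.int32(228), array([17, 17], dtype=int32), array([ 0.6061, -0.2097]))
(array([459.4, 245.5]), np.int32(234), array([18, 16], dtype=int32), array([ 0.5754, -0.2826]))
(array([400.3, 253.5]), np.int32(223), array([17, 16], dtype=int32), array([ 0.5549, -0.1359]))
(array([353.3, 267.5]), np.int32(202), array([51, 11], dtype=int32), array([ 0.5197, -0.0197]))
(array([460.3, 273.7]), np.int32(236), array([18, 16], dtype=int32), array([ 0.5055, -0.2831]))
(array([404.1, 282.5]), np.int32(227), array([17, 16], dtype=int32), array([ 0.4832, -0.1442]))
(array([439.5, 295.4]), np.int32(236), array([18, 16], dtype=int32), array([ 0.4518, -0.2306]))
(array([290.6, 117.1]), np.int32(136), array([32,  8], dtype=int32), array([0.1001, 0.0318]))
(array([184.2, 225.6]), np.int32(273), array([20, 18], dtype=int32), array([ 0.4554, -0.2253]))
(array([222.8, 232.8]), np.int32(257), array([20, 20], dtype=int32), array([ 0.4857, -0.1424]))
(array([157.8, 247. ]), np.int32(293), array([20, 20], dtype=int32), array([ 0.5084, -0.2761]))
(array([226.3, 259.1]), np.int32(285), array([21, 21], dtype=int32), array([ 0.5571, -0.1345]))
(array([154.5, 274. ]), np.int32(331), array([21, 22], dtype=int32), array([ 0.5773, -0.2756]))
(array([190.6, 283.2]), np.int32(335), array([22, 22], dtype=int32), array([ 0.6082, -0.2033]))
(array([378.6, 319.5]), np.int32(250), array([66, 14], dtype=int32), array([0.7317, 0.1468]))
(array([389.7, 335.7]), np.int32(147), array([37,  9], dtype=int32), array([0.7668, 0.1603]))
(array([375.5, 357.9]), np.int32(384), array([85, 19], dtype=int32), array([0.8058, 0.1268]))
(array([264.8, 471.5]), np.int32(288), array([92, 14], dtype=int32), array([ 0.9658, -0.0732]))
```

View pics/v4.png

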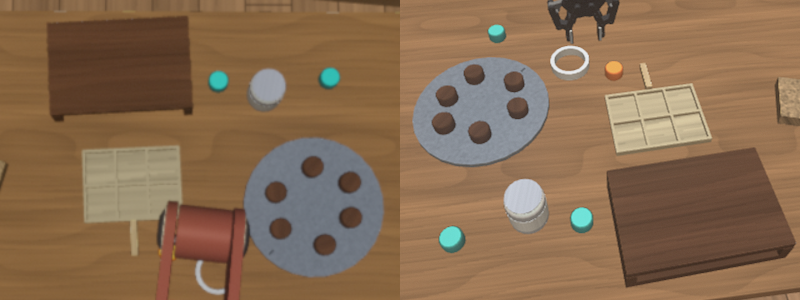

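The tray is out clear of the riser, with all feet still on the disc and the bystanders in place. Next I'll measure the tray pose and fuse the foot positions from both views.

```bash
cat >> h.py <<'E'
def tray(n,im=None):
    if im is None: im,_=snap(n)
    hsv=cv2.cvtColor(im,cv2.COLOR_RGB2HSV)
    m=((hsv[...,2]>120)&(hsv[...,1]<112)&(hsv[...,0]<32)&(hsv[...,0]>8)).astype(np.uint8)
    P=np.zeros_like(m); r=(slice(180,300),slice(225,345)) if n=='top' else (slice(200,320),slice(300,450)); P[r]=m[r]
    P=cv2.morphologyEx(P,cv2.MORPH_CLOSE,np.ones((9,9),np.uint8)); P=cv2.morphologyEx(P,cv2.MORPH_OPEN,np.ones((13,13),np.uint8))
    c=max(cv2.findContours(P,0,1)[0],key=cv2.contourArea)[:,0]
    w=np.array([ray(n,*p,.012)[:2] for p in c],np.float32); b=cv2.minAreaRect(w); bx=cv2.boxPoints(b)
    e=[bx[1]-bx[0],bx[2]-bx[1]]; L=max(e,key=np.linalg.norm); a=np.degrees(np.arctan2(-L[0],L[1])); a=(a+90)%180-90
    return np.array(b[0]),sorted(b[1]),a
def fuse(im1=None,im2=None):
    A=[f[3] for f in feet('top',im1)]; B=[f[3] for f in feet('scene',im2)]; o=[]
    for a in A:
        d=[np.linalg.norm(a-b) for b in B]
        if d and min(d)<.02: o.append((a+B[int(np.argmin(d))])/2)
    return o
E
python3 - <<'E'
from h import *
i1=cv2.imread('pics/top1.png')[:,:,::-1].copy();i2=cv2.imread('pics/scene1.png')[:,:,::-1].copy()
print(tray('top',i1),tray('scene',i2))
F=fuse(i1,i2); c=np.array([.5288,-.2108])
for p in F: print(p.round(4),'r %.3f ang %.0f'%(np.linalg.norm(p-c),np.degrees(np.arctan2(*(p-c)[::-1]))))
E
```

```text
(array([0.57637727, 0.1509182 ]), [0.15302619338035583, 0.20285579562187195], np.float32(2.903183)) (array([0.57599556, 0.15123963]), [0.16767382621765137, 0.22044287621974945], np.float32(2.466217))
[ 0.6072 -0.2066] r 0.079 ang 3
[ 0.5764 -0.279 ] r 0.083 ang -55
[ 0.556  -0.1352] r 0.080 ang 70
[ 0.507  -0.2795] r 0.072 ang -108
[ 0.4845 -0.1433] r 0.081 ang 123
[ 0.4536 -0.228 ] r 0.077 ang -167
```

```bash
cat >> h.py <<'E'
def comp(i,j,o=(.576,.151),yaw=2.8):
    a=np.radians(yaw); x,y=.036*i,.065*j; return o[0]+x*np.cos(a)-y*np.sin(a),o[1]+x*np.sin(a)+y*np.cos(a)
E
python3 - <<'E'
from h import *
plan(.556,-.135,.060,70)
plan(.556,-.135,.017,70)
E
```

```text
shift [3.69, 6.52, 1.56] turn [-0.0, -0.02, 2.83] | t 7.8 tcp [0.4563 0.0234 0.0986] w 0.60 gf 0 j6 1.41
shift [3.68, 6.52, 3.28] turn [-0.0, -0.02, 2.83] | t 7.8 tcp [0.4563 0.0234 0.0986] w 0.60 gf 0 j6 1.41
```

Emit:
{"api": "jog_arm", "payload": {"targets": [[[3.7,6.5,0.5],[0,0,2.8],70],[[3.7,6.5,0.5],[0,0,2.8],70],[[3.7,6.5,1.6],[0,0,2.8],70],[[3.7,6.5,1.6],[0,0,2.8],70],[[3.7,6.5,1.6],[0,0,2.8],70]]}}

```text
time: 8.43
tool_pos: [0.5556, -0.1304, 0.0562]
tool_rot: [-0.001, 0.986, -0.168, -0.001]
contact_force: [-0.4, 0.1, -0.2]
gripper_width: 0.698
grasp_force: 0.0
```

```bash
python3 - <<'E'
from h import *
im,d=snap('scene'); cv2.imwrite('pics/v5.png',cv2.resize(im[180:320,110:290],None,fx=4,fy=4,interpolation=2)[:,:,::-1])
plan(.556,-.135,.017,70); print(comp(1,1))
E
```

```text
shift [0.07, 0.18, 1.61] turn [-0.0, 0.01, 0.08] | t 8.5 tcp [ 0.5558 -0.1301  0.0572] w 0.70 gf 0 j6 1.55
(np.float64(0.6087817859075767), np.float64(0.21768099063983531))
```

View pics/v5.png

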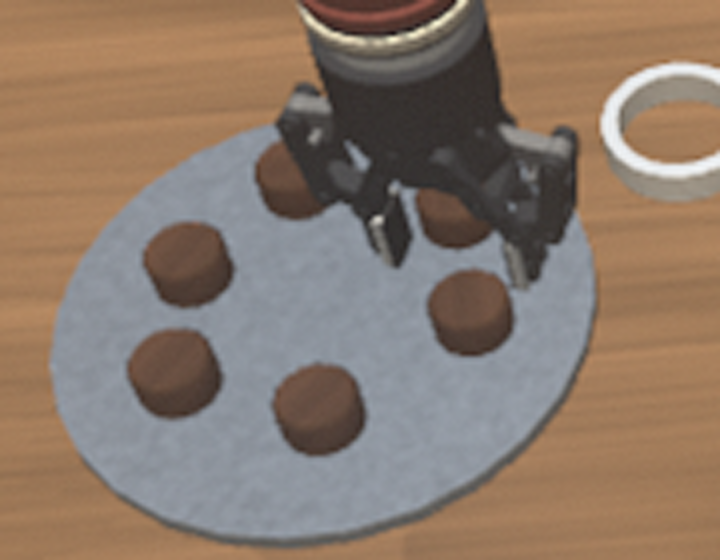

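The fingers hang over the front-right foot, crop (470,310), lined up radially. Descend and grip, then lift.

Emit:
{"api": "jog_arm", "payload": {"targets": [[[0,0.05,0.8],[0,0,0],70],[[0,0.05,1.6],[0,0,0],70],[[0,0.05,1.6],[0,0,0],50],[[0,0.05,1.6],[0,0,0],30],[[0,0.05,1.6],[0,0,0],30],[[0,0.05,1.6],[0,0,0],0],[[0,0.05,0.8],[0,0,0],0],[[0,0.05,-0.6],[0,0,0],0]]}}

```text
time: 9.48
tool_pos: [0.5548, -0.1325, 0.073]
tool_rot: [-0.0, 0.986, -0.169, -0.001]
contact_force: [0.3, -0.5, -0.1]
gripper_width: 0.469
grasp_force: 60.4
```

```bash
python3 - <<'E'
from h import *
plan(*comp(1,1),.06,2.8)
im,d=snap('scene'); P=cloud('scene',d); t=state()['tool_pos']; print([ (f[0],f[3]) for f in feet('scene',im)])
print(t)
E
```

```text
shift [-2.62, -13.93, 0.53] turn [0.01, 0.01, 8.47] | t 9.5 tcp [ 0.5548 -0.1325  0.073 ] w 0.47 gf 60 j6 1.55
[(array([413.4,  25.6]), array([-0.3509,  0.4782])), (array([204.6, 176.9]), array([ 0.3066, -0.1876])), (array([242.2, 223.3]), array([ 0.4636, -0.1012])), (array([182.9, 227.2]), array([ 0.4597, -0.2278])), (array([219.9, 241.3]), array([ 0.5085, -0.1482])), (array([158., 248.]), array([ 0.5111, -0.2753])), (array([154.6, 275.7]), array([ 0.5815, -0.275 ])), (array([190.7, 284.4]), array([ 0.611 , -0.2028]))]
[ 0.55913518 -0.13403585  0.0799988 ]
```

Emit:
{"api": "jog_arm", "payload": {"targets": [[[-2.6,-13.9,0.0],[0,0,8.5],0],[[-2.6,-13.9,0.0],[0,0,8.5],0],[[-2.6,-13.9,0.0],[0,0,8.5],0],[[-2.6,-13.9,0.0],[0,0,8.5],0],[[-2.6,-13.9,0.0],[0,0,8.5],0],[[-2.6,-13.9,0.5],[0,0,8.5],0],[[-2.6,-13.9,0.5],[0,0,8.5],0],[[-2.6,-13.9,0.5],[0,0,8.5],0]]}}

```text
time: 10.52
tool_pos: [0.6157, 0.1755, 0.0581]
tool_rot: [-0.02, 0.748, -0.663, -0.02]
contact_force: [-0.4, -0.5, -0.3]
gripper_width: 0.466
grasp_force: 60.6
```

```bash
python3 - <<'E'
from h import *
plan(*comp(1,1),-.022,2.8)
E
```

```text
shift [-1.52, 0.08, 3.29] turn [-0.01, 0.41, 0.52] | t 10.5 tcp [0.6157 0.1755 0.0581] w 0.47 gf 61 j6 3.13
```

```bash
python3 - <<'E'
from h import *
plan(*comp(1,1),.03,45)
plan(*comp(1,1),-.022,45)
E
```

```text
shift [-1.64, 0.07, 1.22] turn [-0.16, 0.39, -4.76] | t 10.5 tcp [0.6157 0.1755 0.0581] w 0.47 gf 61 j6 3.13
shift [-1.52, 0.08, 3.29] turn [-0.16, 0.39, -4.76] | t 10.5 tcp [0.6157 0.1755 0.0581] w 0.47 gf 61 j6 3.13
```

Emit:
{"api": "jog_arm", "payload": {"targets": [[[-1.6,0.1,0.4],[-0.2,0.4,-4.8],0],[[-1.6,0.1,0.4],[-0.2,0.4,-4.8],0],[[-1.6,0.1,0.4],[-0.2,0.4,-4.8],0],[[-1.6,0.1,0.4],[-0.2,0.4,-4.8],0],[[-1.6,0.1,0.4],[-0.2,0.4,-4.8],0],[[-1.6,0.1,0.4],[-0.2,0.4,-4.8],0]]}}

```text
time: 11.28
tool_pos: [0.608, 0.2161, 0.0503]
tool_rot: [0.002, 0.925, -0.38, -0.001]
contact_force: [0.3, 0.0, 0.3]
gripper_width: 0.467
grasp_force: 60.6
```

```bash
python3 - <<'E'
from h import *
print(state()['tool_rot'])
plan(*comp(1,1),-.022,45)
E
```

```text
[ 0.00234493  0.9248772  -0.3802568  -0.00119722]
shift [-0.02, -0.08, 2.89] turn [0.04, 0.0, 0.04] | t 11.3 tcp [0.608  0.2161 0.0503] w 0.47 gf 61 j6 2.58
```

Emit:
{"api": "jog_arm", "payload": {"targets": [[[0,-0.1,1.5],[0,0,0],0],[[0,-0.1,2.3],[0,0,0],0],[[0,-0.1,2.7],[0,0,0],0],[[0,-0.1,2.8],[0,0,0],0],[[0,-0.1,2.8],[0,0,0],0]]}}

```text
time: 11.9
tool_pos: [0.6097, 0.2178, -0.0197]
tool_rot: [0.002, 0.925, -0.38, -0.001]
contact_force: [-0.8, -0.4, -1.4]
gripper_width: 0.465
grasp_force: 60.6
```

```bash
python3 - <<'E'
from h import *
s=state(); print(s['contact_force'],s['tool_pos'])
im,d=snap('scene'); cv2.imwrite('pics/v6.png',cv2.resize(im[190:320,310:470],None,fx=4,fy=4,interpolation=2)[:,:,::-1])
E
```

```text
[-0.82750095 -0.36100447 -1.44699615] [ 0.60974131  0.21778322 -0.01969135]
```

View pics/v6.png

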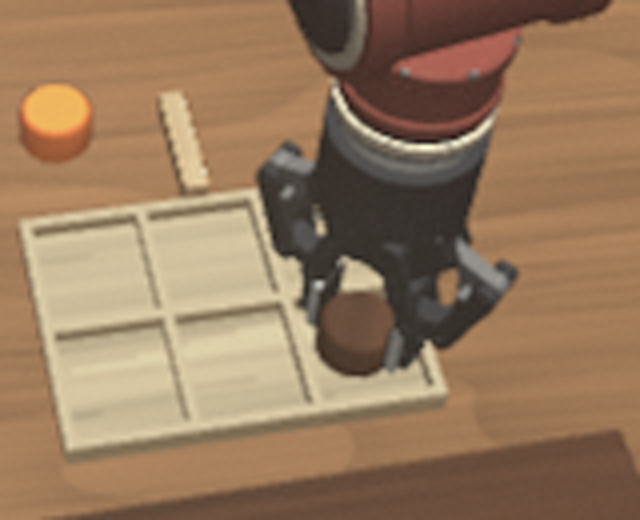

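The foot hangs in the compartment's middle, crop (357,330). Release.

Emit:
{"api": "jog_arm", "payload": {"targets": [[[0,0,0.08],[0,0,0],0],[[0,0,0.08],[0,0,0],55],[[0,0,0.08],[0,0,0],62],[[0,0,0.05],[0,0,0],62],[[0,0,-0.8],[0,0,0],62],[[0,0,-2.5],[0,0,0],62],[[0,2.0,-3.2],[0,0,0],62],[[0,2.0,-3.2],[0,0,0],62]]}}

```text
time: 12.95
tool_pos: [0.5744, 0.1814, 0.0631]
tool_rot: [0.002, 0.925, -0.38, 0.0]
contact_force: [-0.1, 1.0, -0.6]
gripper_width: 0.622
grasp_force: 0.0
```

```bash
cat >> h.py <<'E'
def look(occ=False):
    i1,_=snap('top'); i2,_=snap('scene'); c=np.array([.5288,-.2108])
    for n,im in(('top',i1),('scene',i2)):
        try: t=tray(n,im); print(n,'tray',t[0].round(3),np.round(t[1],3),'%.1f'%t[2])
        except Exception as e: print(n,e)
        for f in feet(n,im,lo=110):
            p=f[3]
            if np.linalg.norm(p-c)<.13: print('  disc',f[0],f[1],p,'r %.3f ang %.0f'%(np.linalg.norm(p-c),np.degrees(np.arctan2(*(p-c)[::-1]))%180))
            elif .45<p[0]<.7 and .0<p[1]<.3:
                p=ray(n,*f[0],.019)[:2]; a=np.radians(2.8); v=p-[.576,.151]; print('  tray',f[0],f[1],p.round(3),'local mm',(1000*np.array([v[0]*np.cos(a)+v[1]*np.sin(a),-v[0]*np.sin(a)+v[1]*np.cos(a)])).round())
E
python3 - <<'E'
from h import *
look(); plan(.607,-.2066,.06,3)
E
```

```text
top tray [0.579 0.095] [0.091 0.153] -87.1
  disc [429.8 233.1] 228 [ 0.6061 -0.2097] r 0.077 ang 1
  disc [459.4 245.5] 234 [ 0.5754 -0.2826] r 0.086 ang 123
  disc [460.3 273.7] 235 [ 0.5054 -0.2831] r 0.076 ang 72
  disc [404.1 282.5] 227 [ 0.4832 -0.1442] r 0.081 ang 124
  disc [439.5 295.4] 236 [ 0.4518 -0.2306] r 0.080 ang 14
scene tray [0.546 0.152] [0.211 0.244] 83.8
  disc [184.9 228.4] 168 [ 0.4635 -0.2234] r 0.067 ang 11
  disc [224.9 236.1] 149 [ 0.4956 -0.138 ] r 0.080 ang 115
  disc [158.  248.6] 224 [ 0.5127 -0.2753] r 0.066 ang 76
  disc [154.6 275.6] 260 [ 0.5811 -0.2751] r 0.083 ang 129
  tray [396.7 279.6] 126 [0.622 0.21 ] local mm [49. 57.]
  disc [190.7 284.5] 265 [ 0.6113 -0.2029] r 0.083 ang 5
shift [11.84, 10.18, 0.1] turn [0.03, -0.01, 5.3] | t 13.1 tcp [0.5751 0.1824 0.0615] w 0.62 gf 0 j6 2.54
```

Emit:
{"api": "jog_arm", "payload": {"targets": [[[11.8,10.2,-0.2],[0,0,5.3],70],[[11.8,10.2,-0.2],[0,0,5.3],70],[[11.8,10.2,-0.2],[0,0,5.3],70],[[11.8,10.2,-0.2],[0,0,5.3],70],[[11.8,10.2,-0.2],[0,0,5.3],70],[[11.8,10.2,0.1],[0,0,5.3],70],[[11.8,10.2,0.1],[0,0,5.3],70],[[11.8,10.2,0.1],[0,0,5.3],70]]}}

```text
time: 14.05
tool_pos: [0.6056, -0.2066, 0.0581]
tool_rot: [0.003, 0.725, -0.689, -0.001]
contact_force: [0.3, 0.7, -0.3]
gripper_width: 0.704
grasp_force: 0.0
```

```bash
python3 - <<'E'
from h import *
plan(.607,-.2066,.017,3)
E
```

```text
shift [-0.0, -0.07, 1.64] turn [0.04, -0.02, -0.01] | t 14.1 tcp [ 0.6056 -0.2066  0.0581] w 0.70 gf 0 j6 2.65
```

Emit:
{"api": "jog_arm", "payload": {"targets": [[[0,0,0.8],[0,0,0],70],[[0,0,1.6],[0,0,0],70],[[0,0,1.6],[0,0,0],50],[[0,0,1.6],[0,0,0],30],[[0,0,1.6],[0,0,0],0],[[0,0,1.6],[0,0,0],0],[[0,0,0.8],[0,0,0],0],[[0,0,-0.5],[0,0,0],0]]}}

```text
time: 15.05
tool_pos: [0.6047, -0.2061, 0.0717]
tool_rot: [0.003, 0.725, -0.688, -0.001]
contact_force: [0.1, -0.1, 0.3]
gripper_width: 0.466
grasp_force: 60.4
```

```bash
python3 - <<'E'
from h import *
plan(*comp(1,0),.06,40)
E
```

```text
shift [-14.32, -1.04, 0.42] turn [0.05, -0.0, -4.63] | t 15.1 tcp [ 0.6047 -0.2061  0.0717] w 0.47 gf 60 j6 2.65
```

Emit:
{"api": "jog_arm", "payload": {"targets": [[[-14.3,-1.0,-0.1],[0,0,-4.6],0],[[-14.3,-1.0,-0.1],[0,0,-4.6],0],[[-14.3,-1.0,-0.1],[0,0,-4.6],0],[[-14.3,-1.0,-0.1],[0,0,-4.6],0],[[-14.3,-1.0,-0.1],[0,0,-4.6],0],[[-14.3,-1.0,0.5],[0,0,-4.6],0],[[-14.3,-1.0,0.5],[0,0,-4.6],0],[[-14.3,-1.0,0.5],[0,0,-4.6],0]]}}

```text
time: 16.05
tool_pos: [0.6122, 0.1516, 0.0585]
tool_rot: [0.003, 0.906, -0.424, -0.001]
contact_force: [-1.0, 1.2, -0.5]
gripper_width: 0.469
grasp_force: 60.5
```

```bash
python3 - <<'E'
from h import *
plan(*comp(1,0),-.022,40)
im,_=snap('scene'); look()
E
```

```text
shift [-0.04, -0.04, 3.22] turn [0.04, -0.01, -0.02] | t 16.1 tcp [0.6122 0.1516 0.0585] w 0.47 gf 60 j6 2.57
top tray [0.582 0.073] [0.047 0.152] -87.1
  disc [459.4 245.5] 233 [ 0.5754 -0.2825] r 0.086 ang 123
  disc [460.3 273.6] 237 [ 0.5056 -0.283 ] r 0.076 ang 72
  disc [404.1 282.5] 227 [ 0.4832 -0.1442] r 0.081 ang 124
  disc [439.5 295.4] 236 [ 0.4518 -0.2306] r 0.080 ang 14
scene tray [0.58  0.121] [0.162 0.167] 3.0
  disc [184.9 228.5] 163 [ 0.4637 -0.2233] r 0.066 ang 11
  disc [224.7 236.3] 145 [ 0.496  -0.1383] r 0.080 ang 114
  disc [158.6 249.8] 181 [ 0.5162 -0.2737] r 0.064 ang 79
  tray [368.5 260.3] 135 [0.566 0.161] local mm [-9. 11.]
  disc [154.7 276.4] 228 [ 0.5832 -0.2747] r 0.084 ang 130
  tray [396.7 279.6] 128 [0.622 0.21 ] local mm [49. 57.]
```

Emit:
{"api": "jog_arm", "payload": {"targets": [[[0,0,1.6],[0,0,0],0],[[0,0,2.8],[0,0,0],0],[[0,0,3.2],[0,0,0],0],[[0,0,3.2],[0,0,0],0],[[0,0,3.2],[0,0,0],55],[[0,0,3.2],[0,0,0],62],[[0,0,3.0],[0,0,0],62],[[0,0,0.8],[0,0,0],62]]}}

```text
time: 17.2
tool_pos: [0.6072, 0.1513, 0.0331]
tool_rot: [0.006, 0.906, -0.424, -0.006]
contact_force: [0.7, 0.9, 0.6]
gripper_width: 0.618
grasp_force: 0.0
```

```bash
python3 - <<'E'
from h import *
plan(.5765,-.279,.06,125)
E
```

```text
shift [12.43, 11.98, -0.97] turn [0.06, 0.11, -10.65] | t 17.2 tcp [0.6072 0.1513 0.0331] w 0.62 gf 0 j6 2.58
```

Emit:
{"api": "jog_arm", "payload": {"targets": [[[0,0,-1.5],[0,0,-1.3],70],[[12.4,12.0,-1.4],[0,0,-10.6],70],[[12.4,12.0,-1.4],[0,0,-10.6],70],[[12.4,12.0,-1.4],[0,0,-10.6],70],[[12.4,12.0,-1.4],[0,0,-10.6],70],[[12.4,12.0,-1.4],[0,0,-10.6],70],[[12.4,12.0,-1.1],[0,0,-10.6],70],[[12.4,12.0,-1.1],[0,0,-10.6],70]]}}

```text
time: 18.2
tool_pos: [0.5807, -0.2673, 0.0682]
tool_rot: [0.002, 0.96, 0.28, -0.002]
contact_force: [0.4, 0.9, 0.1]
gripper_width: 0.697
grasp_force: 0.0
```

Emit:
{"api": "jog_arm", "payload": {"targets": [[[0,0,0],[0,0,0],70]]}}

```text
time: 18.32
tool_pos: [0.58, -0.2693, 0.0678]
tool_rot: [0.002, 0.962, 0.274, -0.003]
contact_force: [-0.0, 0.4, 0.6]
gripper_width: 0.698
grasp_force: 0.0
```

```bash
python3 - <<'E'
from h import *
look(); plan(.5765,-.279,.017,125)
E
```

```text
top tray [0.575 0.151] [0.154 0.204] 3.8
  tray [261.2 232.8] 200 [0.611 0.213] local mm [38. 60.]
  tray [287.  232.2] 194 [0.613 0.147] local mm [36. -6.]
  disc [404.1 282.5] 227 [ 0.4832 -0.1442] r 0.081 ang 124
scene tray [0.578 0.147] [0.17  0.217] -0.8
  disc [185.3 228.4] 161 [ 0.4637 -0.2225] r 0.066 ang 10
  disc [224.6 236.3] 144 [ 0.496  -0.1385] r 0.079 ang 114
  disc [156.5 248.7] 207 [ 0.5126 -0.2783] r 0.069 ang 77
  disc [154.5 275.4] 266 [ 0.5807 -0.2753] r 0.083 ang 129
  tray [396.7 279.7] 124 [0.622 0.21 ] local mm [49. 57.]
  tray [366.7 284.1] 118 [0.626 0.147] local mm [49. -7.]
shift [-0.41, 0.37, 2.02] turn [0.0, 0.04, -0.37] | t 18.4 tcp [ 0.5805 -0.2655  0.0675] w 0.70 gf 0 j6 0.47
```

Emit:
{"api": "jog_arm", "payload": {"targets": [[[-0.4,0.35,0.4],[0,0,-0.4],70],[[-0.4,0.35,0.4],[0,0,-0.4],70],[[-0.4,0.35,0.4],[0,0,-0.4],70]]}}

```text
time: 18.8
tool_pos: [0.5772, -0.2766, 0.0577]
tool_rot: [0.001, 0.953, 0.304, -0.003]
contact_force: [-0.0, -0.1, 1.2]
gripper_width: 0.699
grasp_force: 0.0
```

```bash
python3 - <<'E'
from h import *
import time
plan(.5765,-.279,.017,125); snap('scene'); plan(.5765,-.279,.017,125)
E
```

```text
shift [-0.07, 0.06, 1.63] turn [0.0, 0.04, 0.05] | t 18.8 tcp [ 0.5772 -0.2766  0.0577] w 0.70 gf 0 j6 0.39
shift [-0.07, 0.05, 1.64] turn [0.0, 0.04, 0.05] | t 18.9 tcp [ 0.5774 -0.2769  0.0579] w 0.70 gf 0 j6 0.39
```

Emit:
{"api": "jog_arm", "payload": {"targets": [[[0,0.05,0.8],[0,0,0],70],[[0,0.05,1.6],[0,0,0],70],[[0,0.05,1.6],[0,0,0],50],[[0,0.05,1.6],[0,0,0],30],[[0,0.05,1.6],[0,0,0],0],[[0,0.05,1.6],[0,0,0],0],[[0,0,0.8],[0,0,0],0],[[0,0,-0.5],[0,0,0],0]]}}

```text
time: 19.85
tool_pos: [0.5761, -0.2775, 0.0704]
tool_rot: [0.0, 0.953, 0.304, -0.004]
contact_force: [0.2, 0.3, -0.2]
gripper_width: 0.469
grasp_force: 60.4
```

```bash
python3 - <<'E'
from h import *
x,y=comp(1,-1); plan(x,y+.003,.06,135)
E
```

```text
shift [9.8, -11.11, 0.37] turn [-0.02, 0.05, -1.21] | t 19.9 tcp [ 0.5761 -0.2775  0.0704] w 0.47 gf 60 j6 0.39
```

Emit:
{"api": "jog_arm", "payload": {"targets": [[[9.8,-11.1,-0.1],[0,0,-1.2],0],[[9.8,-11.1,-0.1],[0,0,-1.2],0],[[9.8,-11.1,-0.1],[0,0,-1.2],0],[[9.8,-11.1,-0.1],[0,0,-1.2],0],[[9.8,-11.1,-0.1],[0,0,-1.2],0],[[9.8,-11.1,0.3],[0,0,-1.2],0],[[9.8,-11.1,0.3],[0,0,-1.2],0],[[9.8,-11.1,0.3],[0,0,-1.2],0]]}}

```text
time: 20.85
tool_pos: [0.6166, 0.0901, 0.0621]
tool_rot: [0.001, 0.924, 0.383, -0.002]
contact_force: [0.3, -0.3, -1.4]
gripper_width: 0.47
grasp_force: 60.5
```

```bash
python3 - <<'E'
from h import *
x,y=comp(1,-1); plan(x,y+.003,-.022,135); print(state()['tool_rot'])
E
```

```text
shift [-0.0, -0.07, 3.36] turn [0.0, 0.04, -0.0] | t 20.9 tcp [0.6166 0.0901 0.0621] w 0.47 gf 61 j6 0.81
[ 0.00131458  0.9239172   0.38258297 -0.00235479]
```

Emit:
{"api": "jog_arm", "payload": {"targets": [[[0,-0.05,1.6],[0,0,0],0],[[0,-0.05,2.9],[0,0,0],0],[[0,-0.05,3.35],[0,0,0],0],[[0,-0.05,3.35],[0,0,0],0],[[0,-0.05,3.35],[0,0,0],55],[[0,-0.05,3.35],[0,0,0],62],[[0,-0.05,3.1],[0,0,0],62],[[0,-0.05,0.8],[0,0,0],62]]}}

```text
time: 21.85
tool_pos: [0.6109, 0.0908, 0.037]
tool_rot: [-0.001, 0.924, 0.382, -0.008]
contact_force: [2.0, 0.5, -0.3]
gripper_width: 0.619
grasp_force: 0.0
```

```bash
python3 - <<'E'
from h import *
plan(.4845,-.1433,.06,123)
E
```

```text
shift [-10.21, 3.05, -0.81] turn [-0.04, 0.1, 1.49] | t 21.9 tcp [0.6109 0.0908 0.037 ] w 0.62 gf 0 j6 0.82
```

Emit:
{"api": "jog_arm", "payload": {"targets": [[[0,0,-1.5],[0,0,1.2],70],[[-10.2,3.0,-1.2],[0,0,1.5],70],[[-10.2,3.0,-1.2],[0,0,1.5],70],[[-10.2,3.0,-1.2],[0,0,1.5],70],[[-10.2,3.0,-1.2],[0,0,1.5],70],[[-10.2,3.0,-1.0],[0,0,1.5],70],[[-10.2,3.0,-1.0],[0,0,1.5],70],[[-10.2,3.0,-1.0],[0,0,1.5],70]]}}

```text
time: 22.85
tool_pos: [0.4885, -0.1413, 0.0676]
tool_rot: [0.001, 0.959, 0.284, -0.003]
contact_force: [-0.2, 0.3, 0.0]
gripper_width: 0.7
grasp_force: 0.0
```

```bash
python3 - <<'E'
from h import *
look(); plan(.4845,-.1433,.017,123)
E
```

```text
top tray [0.549 0.151] [0.1   0.202] 0.2
  tray [261.3 232.8] 200 [0.611 0.212] local mm [38. 60.]
  tray [287. 232.] 199 [0.613 0.147] local mm [37. -6.]
  tray [310.4 231.4] 201 [0.615 0.087] local mm [ 36. -66.]
scene tray [0.571 0.149] [0.164 0.209] -3.6
  disc [184.  226.5] 234 [ 0.4578 -0.2257] r 0.073 ang 12
  disc [223.  233.3] 225 [ 0.4872 -0.142 ] r 0.080 ang 121
  disc [158.  247.8] 246 [ 0.5107 -0.2753] r 0.067 ang 74
  tray [396.6 279.6] 127 [0.622 0.21 ] local mm [49. 57.]
  tray [366.8 284. ] 122 [0.626 0.147] local mm [49. -7.]
  tray [339.4 287.8] 130 [0.628 0.089] local mm [ 49. -64.]
shift [-0.17, -0.02, 2.02] turn [0.0, 0.04, 0.01] | t 22.9 tcp [ 0.4886 -0.1411  0.0675] w 0.70 gf 0 j6 0.57
```

Emit:
{"api": "jog_arm", "payload": {"targets": [[[-0.15,0,0.8],[0,0,0],70],[[-0.15,0,1.6],[0,0,0],70],[[-0.15,0,2.0],[0,0,0],60],[[-0.15,0,2.0],[0,0,0],30],[[-0.15,0,2.0],[0,0,0],0],[[-0.15,0,2.0],[0,0,0],0],[[-0.15,0,1.0],[0,0,0],0],[[-0.15,0,0],[0,0,0],0]]}}

```text
time: 23.95
tool_pos: [0.4845, -0.1443, 0.0681]
tool_rot: [0.001, 0.959, 0.284, -0.003]
contact_force: [0.3, -0.4, 0.7]
gripper_width: 0.468
grasp_force: 60.5
```

```bash
python3 - <<'E'
from h import *
x,y=comp(-1,1); plan(x,y+.002,.06,135)
E
```

```text
shift [9.6, -10.96, 0.26] turn [-0.0, 0.05, -1.51] | t 23.9 tcp [ 0.4845 -0.1443  0.0681] w 0.47 gf 60 j6 0.56
```

Emit:
{"api": "jog_arm", "payload": {"targets": [[[9.6,-10.95,-0.1],[0,0,-1.5],0],[[9.6,-10.95,-0.1],[0,0,-1.5],0],[[9.6,-10.95,-0.1],[0,0,-1.5],0],[[9.6,-10.95,-0.1],[0,0,-1.5],0],[[9.6,-10.95,-0.1],[0,0,-1.5],0],[[9.6,-10.95,0.3],[0,0,-1.5],0],[[9.6,-10.95,0.3],[0,0,-1.5],0],[[9.6,-10.95,0.3],[0,0,-1.5],0]]}}

```text
time: 24.95
tool_pos: [0.5371, 0.2157, 0.0583]
tool_rot: [0.001, 0.924, 0.382, -0.003]
contact_force: [0.2, -0.6, -1.3]
gripper_width: 0.463
grasp_force: 60.5
```

```bash
python3 - <<'E'
from h import *
x,y=comp(-1,1); plan(x,y+.002,-.022,135)
E
```

```text
shift [0.03, -0.02, 3.21] turn [-0.0, 0.05, -0.0] | t 24.9 tcp [0.5371 0.2157 0.0583] w 0.46 gf 61 j6 1.04
```

Emit:
{"api": "jog_arm", "payload": {"targets": [[[0,0,1.6],[0,0,0],0],[[0,0,2.8],[0,0,0],0],[[0,0,3.2],[0,0,0],0],[[0,0,3.2],[0,0,0],0],[[0,0,3.2],[0,0,0],55],[[0,0,3.2],[0,0,0],62],[[0,0,3.0],[0,0,0],62],[[0,0,0.8],[0,0,0],62]]}}

```text
time: 25.95
tool_pos: [0.5329, 0.2148, 0.0345]
tool_rot: [0.0, 0.924, 0.382, -0.008]
contact_force: [0.5, 0.0, 0.0]
gripper_width: 0.619
grasp_force: 0.0
```

```bash
python3 - <<'E'
from h import *
plan(.4536,-.228,.06,13)
plan(.507,-.2795,.06,72)
E
```

```text
shift [-14.77, 10.29, -0.86] turn [-0.09, 0.08, -7.26] | t 25.9 tcp [0.5329 0.2148 0.0345] w 0.62 gf 0 j6 1.04
shift [-14.72, 13.25, -0.88] turn [0.02, 0.12, 7.87] | t 25.9 tcp [0.5329 0.2148 0.0345] w 0.62 gf 0 j6 1.04
```

Emit:
{"api": "jog_arm", "payload": {"targets": [[[0,0,-1.5],[0,0,1.2],70],[[-14.7,13.2,-1.3],[0,0,7.9],70],[[-14.7,13.2,-1.3],[0,0,7.9],70],[[-14.7,13.2,-1.3],[0,0,7.9],70],[[-14.7,13.2,-1.3],[0,0,7.9],70],[[-14.7,13.2,-1.3],[0,0,7.9],70],[[-14.7,13.2,-1.3],[0,0,7.9],70],[[-14.7,13.2,-1.3],[0,0,7.9],70]]}}

```text
time: 26.95
tool_pos: [0.5132, -0.223, 0.074]
tool_rot: [0.003, 0.987, -0.159, -0.001]
contact_force: [1.0, 0.9, 0.0]
gripper_width: 0.701
grasp_force: 0.0
```

```bash
python3 - <<'E'
from h import *
look(); plan(.507,-.2795,.06,72)
E
```

```text
top tray [0.549 0.151] [0.1   0.202] 0.2
  tray [261.2 232.8] 199 [0.611 0.213] local mm [38. 60.]
  tray [287.  232.1] 197 [0.613 0.147] local mm [37. -6.]
  tray [310.3 231.4] 198 [0.615 0.087] local mm [ 36. -65.]
  tray [260.6 261.3] 202 [0.538 0.213] local mm [-35.  64.]
scene tray [0.572 0.126] [0.16  0.161] -5.2
  disc [157.9 247.6] 253 [ 0.51   -0.2756] r 0.067 ang 74
  tray [390.1 252.3] 125 [0.55  0.212] local mm [-23.  62.]
  tray [396.7 279.6] 126 [0.622 0.21 ] local mm [49. 57.]
  tray [366.8 284. ] 121 [0.626 0.147] local mm [49. -7.]
  tray [339.2 288. ] 128 [0.628 0.089] local mm [ 49. -65.]
shift [0.45, 2.09, 0.59] turn [0.05, 0.01, -0.08] | t 27.1 tcp [ 0.5131 -0.2264  0.0743] w 0.70 gf 0 j6 1.35
```

Emit:
{"api": "jog_arm", "payload": {"targets": [[[0.4,2.1,0.6],[0,0,0],70],[[0.4,2.1,0.6],[0,0,0],70],[[0.4,2.1,0.6],[0,0,0],70]]}}

```text
time: 27.42
tool_pos: [0.5064, -0.273, 0.0584]
tool_rot: [0.002, 0.987, -0.159, -0.002]
contact_force: [-0.7, 0.5, 0.5]
gripper_width: 0.701
grasp_force: 0.0
```

```bash
python3 - <<'E'
from h import *
plan(.507,-.2795,.017,72)
E
```

```text
shift [0.11, 0.23, 1.66] turn [0.03, 0.03, -0.03] | t 27.4 tcp [ 0.5064 -0.273   0.0584] w 0.70 gf 0 j6 1.27
```

Emit:
{"api": "jog_arm", "payload": {"targets": [[[0.05,0.15,0.8],[0,0,0],70],[[0.05,0.15,1.6],[0,0,0],70],[[0.05,0.15,1.6],[0,0,0],50],[[0.05,0.15,1.6],[0,0,0],30],[[0.05,0.15,1.6],[0,0,0],0],[[0.05,0.15,1.6],[0,0,0],0],[[0,0.1,0.8],[0,0,0],0],[[0,0.1,-0.5],[0,0,0],0]]}}

```text
time: 28.42
tool_pos: [0.5048, -0.2757, 0.0714]
tool_rot: [0.002, 0.987, -0.159, -0.003]
contact_force: [0.1, -0.3, -0.3]
gripper_width: 0.465
grasp_force: 60.4
```

```bash
python3 - <<'E'
from h import *
x,y=comp(-1,0); plan(x,y+.002,.06,45)
E
```

```text
shift [-4.01, -16.66, 0.4] turn [0.04, 0.03, 3.34] | t 28.4 tcp [ 0.5048 -0.2757  0.0714] w 0.47 gf 60 j6 1.27
```

Emit:
{"api": "jog_arm", "payload": {"targets": [[[-4.0,-16.6,-0.1],[0,0,3.3],0],[[-4.0,-16.6,-0.1],[0,0,3.3],0],[[-4.0,-16.6,-0.1],[0,0,3.3],0],[[-4.0,-16.6,-0.1],[0,0,3.3],0],[[-4.0,-16.6,-0.1],[0,0,3.3],0],[[-4.0,-16.6,-0.1],[0,0,3.3],0],[[-4.0,-16.6,0.4],[0,0,3.3],0],[[-4.0,-16.6,0.4],[0,0,3.3],0]]}}

```text
time: 29.42
tool_pos: [0.5402, 0.1528, 0.0599]
tool_rot: [0.002, 0.926, -0.377, -0.001]
contact_force: [-0.7, -0.6, 0.3]
gripper_width: 0.462
grasp_force: 60.6
```

Emit:
{"api": "jog_arm", "payload": {"targets": [[[0,0,0],[0,0,0],0],[[0,0,0],[0,0,0],0]]}}

```text
time: 29.68
tool_pos: [0.5411, 0.1481, 0.0599]
tool_rot: [0.002, 0.925, -0.381, -0.001]
contact_force: [-0.5, 0.5, -1.3]
gripper_width: 0.467
grasp_force: 60.6
```

```bash
python3 - <<'E'
from h import *
x,y=comp(-1,0); plan(x,y+.002,-.022,45)
E
```

```text
shift [-0.12, -0.08, 3.28] turn [0.04, -0.0, 0.03] | t 29.7 tcp [0.5411 0.1481 0.0599] w 0.47 gf 61 j6 2.49
```

Emit:
{"api": "jog_arm", "payload": {"targets": [[[-0.1,-0.08,1.6],[0,0,0],0],[[-0.1,-0.08,2.8],[0,0,0],0],[[-0.1,-0.08,3.3],[0,0,0],0],[[-0.1,-0.08,3.3],[0,0,0],0],[[-0.1,-0.08,3.3],[0,0,0],55],[[-0.1,-0.08,3.3],[0,0,0],62],[[-0.1,-0.08,3.0],[0,0,0],62],[[-0.1,-0.08,0.8],[0,0,0],62]]}}

```text
time: 30.68
tool_pos: [0.5361, 0.1517, 0.0358]
tool_rot: [0.005, 0.925, -0.38, -0.006]
contact_force: [1.3, 0.5, -0.8]
gripper_width: 0.624
grasp_force: 0.0
```

```bash
python3 - <<'E'
from h import *
plan(.4536,-.228,.06,13)
E
```

```text
shift [8.32, 13.14, -0.85] turn [0.11, 0.02, 4.04] | t 30.7 tcp [0.5361 0.1517 0.0358] w 0.62 gf 0 j6 2.50
```

Emit:
{"api": "jog_arm", "payload": {"targets": [[[0,0,-1.5],[0,0,1.2],70],[[8.3,13.1,-1.2],[0,0,4.0],70],[[8.3,13.1,-1.2],[0,0,4.0],70],[[8.3,13.1,-1.2],[0,0,4.0],70],[[8.3,13.1,-1.2],[0,0,4.0],70],[[8.3,13.1,-1.2],[0,0,4.0],70],[[8.3,13.1,-1.0],[0,0,4.0],70],[[8.3,13.1,-1.0],[0,0,4.0],70]]}}

```text
time: 31.68
tool_pos: [0.4569, -0.2295, 0.0666]
tool_rot: [0.003, 0.783, -0.622, -0.0]
contact_force: [-0.5, -0.3, -0.2]
gripper_width: 0.7
grasp_force: 0.0
```

Emit:
{"api": "jog_arm", "payload": {"targets": [[[0,0,0],[0,0,0],70],[[0,0,0],[0,0,0],70]]}}

```text
time: 31.92
tool_pos: [0.458, -0.2251, 0.0659]
tool_rot: [0.003, 0.785, -0.62, -0.001]
contact_force: [0.1, -0.3, -0.1]
gripper_width: 0.698
grasp_force: 0.0
```

```bash
python3 - <<'E'
from h import *
look(); plan(.4536,-.228,.017,13)
E
```

```text
top tray [0.551 0.151] [0.095 0.202] 0.2
  tray [261.2 232.8] 199 [0.611 0.213] local mm [38. 60.]
  tray [287.1 232. ] 198 [0.613 0.147] local mm [37. -6.]
  tray [310.3 231.4] 198 [0.615 0.087] local mm [ 36. -65.]
  tray [286.6 259.9] 196 [0.542 0.147] local mm [-34.  -2.]
  tray [260.5 261.3] 203 [0.538 0.213] local mm [-35.  64.]
  disc [426.8 306.8] 384 [ 0.4241 -0.199 ] r 0.105 ang 174
scene tray [0.544 0.094] [0.09  0.095] -6.2
  disc [186.  227.1] 195 [ 0.4602 -0.2212] r 0.069 ang 9
  tray [389.7 251.7] 138 [0.549 0.211] local mm [-24.  61.]
  tray [361.1 256.3] 134 [0.554 0.147] local mm [-23.  -3.]
  tray [397.1 278.8] 151 [0.62  0.212] local mm [47. 58.]
  tray [367.1 283.7] 135 [0.625 0.148] local mm [49. -6.]
  tray [339.3 287.7] 138 [0.628 0.089] local mm [ 49. -64.]
shift [0.07, 0.19, 1.96] turn [0.04, -0.02, 0.06] | t 32.0 tcp [ 0.458  -0.225   0.0659] w 0.70 gf 0 j6 2.31
```

Emit:
{"api": "jog_arm", "payload": {"targets": [[[0.05,0.15,0.8],[0,0,0],70],[[0.05,0.15,1.6],[0,0,0],70],[[0.05,0.15,1.95],[0,0,0],60],[[0.05,0.15,1.95],[0,0,0],30],[[0.05,0.15,1.95],[0,0,0],0],[[0.05,0.15,1.95],[0,0,0],0],[[0.05,0.15,1.0],[0,0,0],0],[[0.05,0.15,0],[0,0,0],0]]}}

```text
time: 33.02
tool_pos: [0.454, -0.2285, 0.0665]
tool_rot: [0.003, 0.784, -0.62, -0.001]
contact_force: [0.3, 0.2, 0.5]
gripper_width: 0.463
grasp_force: 60.4
```

```bash
python3 - <<'E'
from h import *
x,y=comp(-1,-1); plan(x,y+.002,.06,45)
E
```

```text
shift [-11.43, -6.38, 0.19] turn [0.05, -0.0, -3.96] | t 33.0 tcp [ 0.454  -0.2285  0.0665] w 0.46 gf 60 j6 2.30
```

Emit:
{"api": "jog_arm", "payload": {"targets": [[[-11.4,-6.4,-0.3],[0,0,-4.0],0],[[-11.4,-6.4,-0.3],[0,0,-4.0],0],[[-11.4,-6.4,-0.3],[0,0,-4.0],0],[[-11.4,-6.4,-0.3],[0,0,-4.0],0],[[-11.4,-6.4,-0.3],[0,0,-4.0],0],[[-11.4,-6.4,0.2],[0,0,-4.0],0],[[-11.4,-6.4,0.2],[0,0,-4.0],0],[[-11.4,-6.4,0.2],[0,0,-4.0],0]]}}

```text
time: 34.02
tool_pos: [0.5436, 0.0844, 0.0589]
tool_rot: [0.003, 0.925, -0.381, -0.002]
contact_force: [0.0, -0.1, 0.4]
gripper_width: 0.465
grasp_force: 60.5
```

```bash
python3 - <<'E'
from h import *
x,y=comp(-1,-1); plan(x,y+.002,-.022,45)
E
```

```text
shift [-0.06, -0.07, 3.24] turn [0.05, 0.01, 0.03] | t 34.0 tcp [0.5436 0.0844 0.0589] w 0.47 gf 61 j6 2.37
```

Emit:
{"api": "jog_arm", "payload": {"targets": [[[-0.05,-0.07,1.6],[0,0,0],0],[[-0.05,-0.07,2.8],[0,0,0],0],[[-0.05,-0.07,3.25],[0,0,0],0],[[-0.05,-0.07,3.25],[0,0,0],0],[[-0.05,-0.07,3.25],[0,0,0],55],[[-0.05,-0.07,3.25],[0,0,0],62],[[-0.05,-0.07,3.0],[0,0,0],62],[[-0.05,-0.07,0.5],[0,0,0],62]]}}

```text
time: 35.02
tool_pos: [0.5397, 0.0876, 0.0427]
tool_rot: [0.005, 0.925, -0.38, -0.007]
contact_force: [1.1, 1.4, 0.2]
gripper_width: 0.62
grasp_force: 0.0
```

Emit:
{"api": "jog_arm", "payload": {"targets": [[[0,0,-2.5],[0,0,0],62],[[0,4.0,-2.5],[0,0,-2.0],62],[[0,6.0,-2.5],[0,0,-3.0],62],[[0,8.0,-2.5],[0,0,-5.0],62],[[0,8.0,-2.5],[0,0,-6.0],62],[[0,8.0,-2.5],[0,0,-6.0],62],[[0,8.0,-2.5],[0,0,-6.0],62]]}}

```text
time: 35.9
tool_pos: [0.4042, -0.0545, 0.1111]
tool_rot: [0.002, 1.0, 0.028, -0.002]
contact_force: [-0.2, 0.0, -0.5]
gripper_width: 0.62
grasp_force: 0.0
```

```bash
python3 - <<'E'
from h import *
i1,_=snap('top','t7.png'); i2,_=snap('scene','s7.png')
a=cv2.resize(i1[170:330,225:495],(540,320),interpolation=2); b=cv2.resize(i2[190:450,130:520],(480,320)); 
cv2.imwrite('pics/v7.png',cv2.vconcat([a[:,:480],b])[:600,:,::-1])
plan(.448,.145,.03,92.8)
E
```

```text
shift [2.21, -7.87, 3.2] turn [0.03, 0.03, 0.06] | t 36.0 tcp [ 0.4043 -0.0542  0.1109] w 0.62 gf 0 j6 1.20
```

View pics/v7.png

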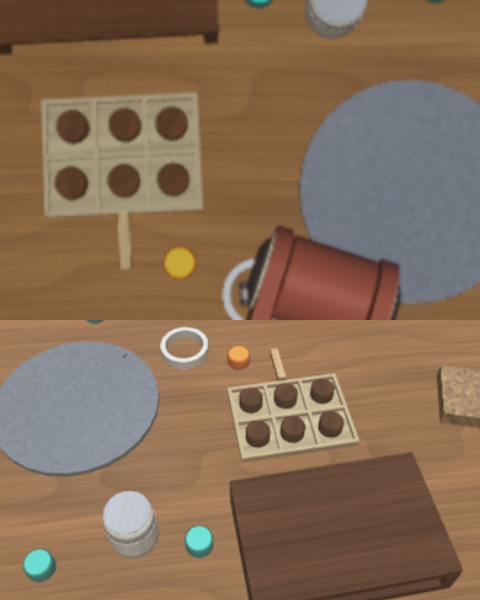

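All six feet sit flat, one to a compartment; the disc is empty and the bystanders haven't moved. Next I'll measure the tray and the riser's front edge for the push.

```bash
cat >> h.py <<'E'
def trayfill(n,im):
    hsv=cv2.cvtColor(im,cv2.COLOR_RGB2HSV); m=((hsv[...,2]>115)&(hsv[...,1]<115)&(hsv[...,0]<32)&(hsv[...,0]>8)).astype(np.uint8)
    Z=np.zeros_like(m); r=(slice(185,300),slice(225,345)) if n=='top' else (slice(200,330),slice(300,460)); Z[r]=m[r]
    c=max(cv2.findContours(Z,cv2.RETR_EXTERNAL,1)[0],key=cv2.contourArea); F=cv2.drawContours(Z*0,[c],-1,1,-1)
    F=cv2.morphologyEx(F,cv2.MORPH_OPEN,np.ones((13,13),np.uint8)); c=max(cv2.findContours(F,0,1)[0],key=cv2.contourArea)[:,0]
    w=np.array([ray(n,*p,.012)[:2] for p in c],np.float32); b=cv2.minAreaRect(w); bx=cv2.boxPoints(b)
    L=max([bx[1]-bx[0],bx[2]-bx[1]],key=np.linalg.norm); a=np.degrees(np.arctan2(-L[0],L[1])); return np.array(b[0]).round(4),np.round(sorted(b[1]),3),round((a+90)%180-90,1)
def riserfront(n,im):
    I=im.astype(int); hsv=cv2.cvtColor(im,cv2.COLOR_RGB2HSV); m=((hsv[...,2]<112)&(I[...,0]>I[...,2]+4)).astype(np.uint8); Z=m*0
    r=(slice(105,200),slice(212,338)) if n=='top' else (slice(285,440),slice(312,506)); Z[r]=m[r]; Z=cv2.morphologyEx(Z,cv2.MORPH_OPEN,np.ones((7,7),np.uint8)); Z=cv2.morphologyEx(Z,cv2.MORPH_CLOSE,np.ones((7,7),np.uint8))
    us=np.arange(235,322) if n=='top' else np.arange(330,455)
    e=[(u,(np.where(Z[:,u])[0].max()+.5) if n=='top' else np.where(Z[:,u])[0].min()-.5) for u in us]
    z=.068; w=np.array([ray(n,*p,z)[:2] for p in e]); p=np.polyfit(w[:,1],w[:,0],1)
    k=abs(np.polyval(p,w[:,1])-w[:,0])<.003; p=np.polyfit(w[k,1],w[k,0],1); 
    rows=range(125,180) if n=='top' else range(330,385)
    l=[(np.where(Z[v])[0].min()-.5,v) for v in rows]; rr=[(np.where(Z[v])[0].max()+.5,v) for v in rows]
    return 'front x at y=.16: %.4f yaw %.2f'%(np.polyval(p,.16),-np.degrees(np.arctan(p[0]))), [ray(n,*q,z)[:2].round(4).tolist() for q in(l[0],l[-1],rr[0],rr[-1])]
E
python3 - <<'E'
from h import *
for n,f in(('top','t7'),('scene','s7')):
    im=cv2.imread(f'pics/{f}.png')[:,:,::-1].copy(); print(n,trayfill(n,im),riserfront(n,im))
E
```

```text
top (array([0.5763, 0.151 ]), array([0.153, 0.203]), np.float32(2.8)) ('front x at y=.16: 0.7120 yaw 3.47', [[0.8773, 0.3219], [0.7384, 0.3134], [0.8789, 0.0374], [0.7398, 0.0296]])
scene (array([0.5779, 0.1545]), array([0.164, 0.206]), np.float32(2.9)) ('front x at y=.16: 0.7168 yaw 1.97', [[0.7442, 0.0299], [0.8456, 0.0336], [0.7775, 0.3052], [0.881, 0.3248]])
```

```bash
python3 - <<'E'
from h import *
plan(.445,.147,.03,93)
E
```

```text
shift [2.1, -7.95, 3.2] turn [0.03, 0.03, 0.03] | t 36.0 tcp [ 0.4043 -0.0542  0.1109] w 0.62 gf 0 j6 1.20
```

Emit:
{"api": "jog_arm", "payload": {"targets": [[[1.6,-8.0,0.5],[0,0,0],42],[[1.6,-8.0,0.5],[0,0,0],42],[[1.6,-8.0,0.5],[0,0,0],42],[[1.6,-8.0,0.5],[0,0,0],42],[[1.6,-8.0,1.5],[0,0,0],42],[[1.6,-8.0,2.5],[0,0,0],42],[[1.6,-8.0,2.5],[0,0,0],42]]}}

```text
time: 36.88
tool_pos: [0.4301, 0.1468, 0.0449]
tool_rot: [0.002, 1.0, 0.029, -0.005]
contact_force: [0.1, 0.9, 0.4]
gripper_width: 0.42
grasp_force: 0.0
```

```bash
python3 - <<'E'
from h import *
plan(.445,.147,-.031,93); im,_=snap('scene'); print(trayfill('scene',im))
E
```

```text
shift [0.63, 0.01, 3.03] turn [0.03, 0.07, 0.04] | t 36.9 tcp [0.4301 0.1468 0.0449] w 0.42 gf 0 j6 1.68
(array([0.5776, 0.1547]), array([0.164, 0.206]), np.float32(3.0))
```

Emit:
{"api": "jog_arm", "payload": {"targets": [[[0.6,0,0.5],[0,0,0],42],[[0.6,0,1.5],[0,0,0],42],[[0.6,0,2.5],[0,0,0],42],[[0.6,0,3.0],[0,0,0],42],[[0.6,0,3.0],[0,0,0],42],[[0.6,0,3.0],[0,0,0],0],[[0.6,0,3.0],[0,0,0],0],[[0.6,0,3.0],[0,0,0],0]]}}

```text
time: 37.92
tool_pos: [0.4479, 0.1482, -0.0265]
tool_rot: [0.002, 1.0, 0.029, -0.001]
contact_force: [-1.1, -2.0, 6.8]
gripper_width: 0.143
grasp_force: 60.6
```

```bash
python3 - <<'E'
from h import *
i,_=snap('scene'); print(trayfill('scene',i)); print(state()['contact_force'])
plan(.445+.223,.147+.023,-.031,93)
E
```

```text
(array([0.5783, 0.1477]), array([0.163, 0.22 ]), np.float32(2.6))
[-1.0707559  -1.38844109  7.01223828]
shift [8.84, -0.36, 0.16] turn [0.02, 0.02, 0.04] | t 38.0 tcp [ 0.4479  0.1482 -0.0264] w 0.15 gf 61 j6 1.68
```

Emit:
{"api": "jog_arm", "payload": {"targets": [[[0.1,0,-0.1],[0,0,0],0],[[0.5,0,-0.1],[0,0,0],0],[[1.1,-0.05,-0.1],[0,0,0],0],[[1.7,-0.1,-0.1],[0,0,0],0],[[2.3,-0.15,-0.1],[0,0,0],0],[[2.9,-0.2,-0.1],[0,0,0],0],[[3.4,-0.25,-0.1],[0,0,0],0],[[3.6,-0.28,-0.1],[0,0,0],0]]}}

```text
time: 38.98
tool_pos: [0.5363, 0.1603, -0.0264]
tool_rot: [0.002, 1.0, 0.029, -0.003]
contact_force: [-6.7, -1.0, 3.8]
gripper_width: 0.143
grasp_force: 60.3
```

```bash
python3 - <<'E'
from h import *
s=state(); print(s['contact_force'],s['gripper_width'],s['grasp_force'])
i,_=snap('scene'); print(trayfill('scene',i)); plan(.671,.168,-.0265,93)
cv2.imwrite('pics/v8.png',cv2.resize(i[200:440,290:520],(690,600)[:2])[...,::-1])
E
```

```text
[-6.70153275 -1.03863524  3.82345414] 0.14303239707427878 60.29426872730255
(array([0.6343, 0.1663]), array([0.102, 0.205]), np.float32(0.8))
shift [5.38, 0.01, -0.02] turn [0.03, 0.04, 0.04] | t 39.0 tcp [ 0.5368  0.1604 -0.0263] w 0.15 gf 59 j6 1.67
```

View pics/v8.png

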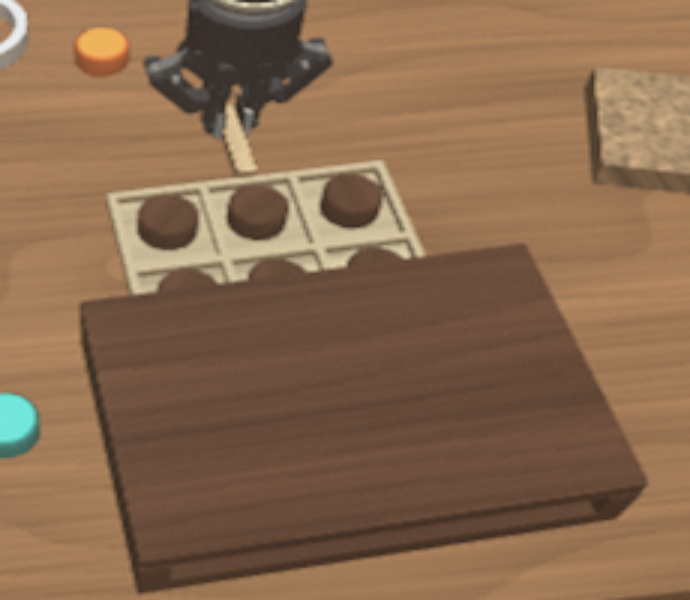

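The tray slides straight, with its back row just under the board and clear on both sides. Continue.

Emit:
{"api": "jog_arm", "payload": {"targets": [[[0.3,0,0],[0,0,0],0],[[0.9,0,0],[0,0,0],0],[[1.6,0,0],[0,0,0],0],[[2.3,0,0],[0,0,0],0],[[3.0,0,0],[0,0,0],0],[[3.7,0,0],[0,0,0],0],[[4.2,0,0],[0,0,0],0],[[4.5,0,0],[0,0,0],0]]}}

```text
time: 40.02
tool_pos: [0.6483, 0.167, -0.0264]
tool_rot: [0.002, 1.0, 0.029, -0.003]
contact_force: [-7.3, -0.9, 4.9]
gripper_width: 0.147
grasp_force: 60.4
```

```bash
python3 - <<'E'
from h import *
s=state(); print(s['contact_force'],s['gripper_width'],s['grasp_force'])
i,d=snap('scene'); plan(.671,.168,-.0265,93)
cv2.imwrite('pics/v9.png',cv2.resize(i[230:350,300:480],None,fx=4,fy=4,interpolation=2)[...,::-1])
P=cloud('scene',d); m=(P[...,2]>.03)&(P[...,2]<.10)&(P[...,0]<.70)&(P[...,0]>.55)&(abs(P[...,1]-.17)<.045)
for a in np.arange(.03,.1,.01):
    q=P[m&(abs(P[...,2]-a)<.005)]; print(a.round(2),len(q),np.percentile(q[:,0],95).round(3) if len(q) else '')
E
```

```text
[-7.34557155 -0.89895892  4.91331026] 0.1470115304388502 60.406254529953
shift [0.86, 0.01, 0.0] turn [0.02, 0.03, 0.04] | t 40.1 tcp [ 0.6495  0.1671 -0.0264] w 0.14 gf 59 j6 1.66
0.03 29 0.659
0.04 43 0.658
0.05 45 0.66
0.06 129 0.661
0.07 129 0.661
0.08 97 0.665
0.09 93 0.666
0.1 50 0.665
```

View pics/v9.png

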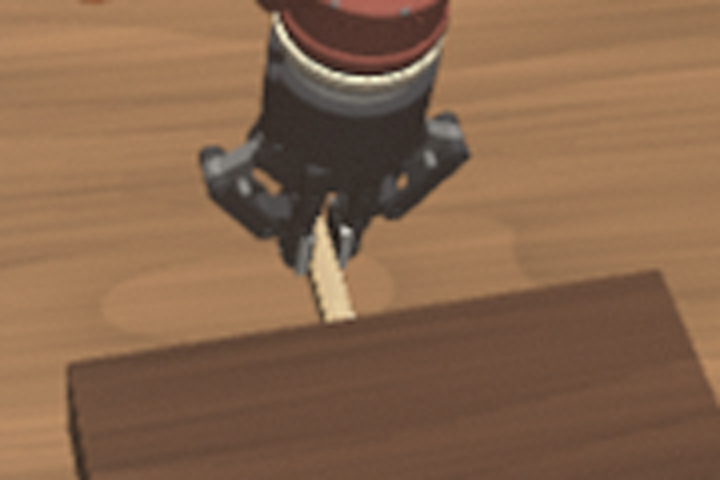

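Emit:
{"api": "jog_arm", "payload": {"targets": [[[0.3,0,0],[0,0,0],0],[[0.6,0,0],[0,0,0],0],[[0.85,0,0],[0,0,0],0],[[0.9,0,0],[0,0,0],0],[[0.9,0,0],[0,0,0],0]]}}

```text
time: 40.7
tool_pos: [0.6705, 0.1683, -0.0264]
tool_rot: [0.002, 1.0, 0.029, -0.003]
contact_force: [-5.9, -0.8, 3.8]
gripper_width: 0.145
grasp_force: 60.3
```

Emit:
{"api": "jog_arm", "payload": {"targets": [[[0,0,0],[0,0,0],25],[[0,0,0],[0,0,0],40],[[0,0,0],[0,0,0],42],[[-0.3,0,-1.0],[0,0,0],42],[[-1.5,0,-3.0],[0,0,0],42],[[-3.0,0,-5.0],[0,0,0],42],[[-4,5,-5.0],[0,0,0],42],[[-5,7,-5.0],[0,0,0],42]]}}

```text
time: 41.7
tool_pos: [0.5724, 0.0411, 0.101]
tool_rot: [0.002, 1.0, 0.03, -0.0]
contact_force: [0.8, -0.6, -0.5]
gripper_width: 0.418
grasp_force: 0.0
```

Emit:
{"api": "jog_arm", "payload": {"targets": [[[-2,2,0],[0,0,0],42],[[-3,4,0],[0,0,0],42],[[-3,6,0],[0,0,0],42],[[-3,6,0],[0,0,0],42]]}}

```text
time: 42.2
tool_pos: [0.5058, -0.1151, 0.1008]
tool_rot: [0.002, 1.0, 0.027, -0.002]
contact_force: [0.9, -0.1, 0.1]
gripper_width: 0.419
grasp_force: 0.0
```

```bash
python3 - <<'E'
from h import *
i1,d=snap('top','t10.png'); i2,_=snap('scene','s10.png')
a=cv2.resize(i1[150:260,215:340],(500,440),interpolation=2); b=cv2.resize(i2[255:355,305:475],None,fx=1.8,fy=4.4,interpolation=2)[:, :300]
cv2.imwrite('pics/v10.png',cv2.hconcat([a,b])[:,:,::-1])
for n,im in(('top',i1),('scene',i2)):
    hsv=cv2.cvtColor(im,cv2.COLOR_RGB2HSV); m=((hsv[...,2]>120)&(hsv[...,1]<118)&(hsv[...,0]<32)&(hsv[...,0]>8)).astype(np.uint8); Z=m*0
    r=(slice(185,240),slice(235,330)) if n=='top' else (slice(270,330),slice(335,440)); Z[r]=m[r]
    k,l,s,c=cv2.connectedComponentsWithStats(Z)
    for j in range(1,k):
        if s[j,4]>25:
            v,u=np.where(l==j); p=np.polyfit([ray(n,x,y,.025)[0] for x,y in zip(u,v)],[ray(n,x,y,.025)[1] for x,y in zip(u,v)],1)
            e=v.max() if n=='top' else v.min(); print(n,s[j],'yaw %.1f'%np.degrees(np.arctan(p[0])),'tip',ray(n,u[v==e].mean(),e+(.5 if n=='top' else -.5),.025),'other',ray(n,u[v==(v.min() if n=='top' else v.max())].mean(),v.min() if n=='top' else v.max(),.025))
E
```

```text
top [276 190   8  27 165] yaw 2.8 tip [0.65217622 0.16348614 0.025     ] other [0.72102795 0.16688613 0.025     ]Traceback (most recent call last):
  File "<stdin>", line 11, in <module>
  File "h.py", line 8, in ray
    f,cx,cy,M,t,_=cam(n); d=M.T@np.array([(u-cx)/f,(v-cy)/f,1]); o=-M.T@t
                  ~~~^^^
  File "h.py", line 5, in cam
    p=camera_params(n); f=240/np.tan(np.radians(p['fovy'])/2)
ValueError: time passes only in moves, steps and waits
```

View pics/v10.png

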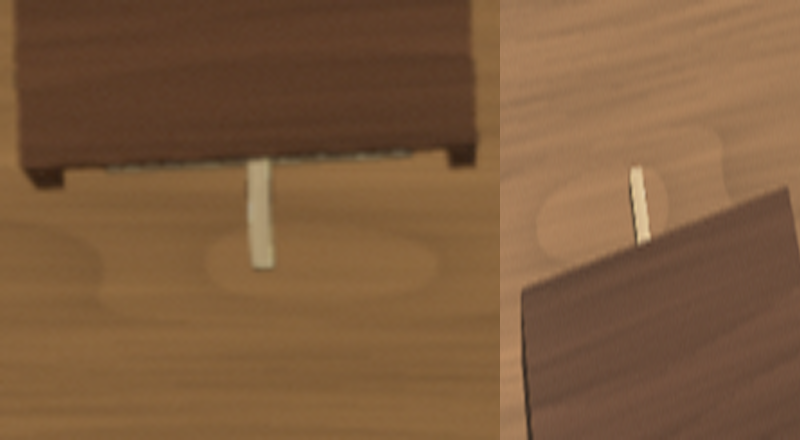

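The tray is fully in: its front wall lies about 7 mm behind the board's front edge, and only the handle, at (280,205) in the top view, sticks out, in line with the riser. The robot is clear of everything, so I'll hand in.

```bash
python3 -c "
from plant import *
print(job_done())"
```

```text
the job is handed in; nothing more can be done
None
```

The job is handed in at about 42 s: all six feet lie flat in their own compartments, and the tray is back under the riser, roughly square, with only its handle out (I measured its front edge about 7 mm inside).

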